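# Put the lounge's hearing-aid cases away for the night

## Task

Put all the hearing-aid cases away in the wooden box: carry the metal tray over and tip the cases on it out into the box, put the ones lying about on the sill in as well, and set the empty tray back flat in the middle of its cork mat. Once every case is in, shut the lid fully, and only then turn both brass turnbuttons square across its edge so that it is secured. Leave the other things on the sill where they are.

Things in the scene. Friction and masses are not known exactly. Their poses are not given: they have to be found in the camera images.
- box: pale wooden storage box fixed to the sill, 160 (own x) x 220 (own y) x 80 mm high outside, walls and floor 6 mm, open top; origin at the centre of its underside, z up. The lid is hinged along its +x rim; along its -x side runs a wooden ledge 50 mm wide (own x -80 to -130 mm) and 200 mm long, 90 mm high, that carries the two turnbuttons.
- lid (a joint): hinge of the box's flat wooden lid (160 x 220 x 8 mm, no handle): 0 = shut on the rim, grows as it opens, about 1.57 = standing upright, stop at 1.9. Stiff: it stays where it is left (about 2 N at its free edge moves it). The lid stands open at the start.
- lid_hinge (a point): middle of the lid's hinge line, on the box's +x rim, 80.5 mm above the sill; the hinge line runs along the box's own y
- lid_edge (a point): middle of the lid's free edge, on its outer (upper when shut) face; 160 mm from the hinge line; 88.5 mm above the sill when shut
- turn_a (a joint): angle of the brass turnbutton pivoted at the box's own (-105, -55) mm. 0 = along the ledge, clear of the lid; grows as it turns clockwise seen from above; 1.57 = square across the shut lid's edge, lapping 17 mm over it; stops at -0.45 and 1.62. Stays where it is left.
- turn_b (a joint): the other turnbutton, just the same (also clockwise), at the box's own (-105, +55) mm
- turn_a_grip (a point): point on turn_a's upright pivot axis, at the height to grip (113.5 mm above the sill). The turnbutton is a bar 84 (own y) x 14 x 8 mm turning about its middle, with a finger grip 60 (own y) x 10 mm standing 22 mm up on it; underside 91.5, top 121.5 mm above the sill
- turn_b_grip (a point): the same for turn_b
- tray: brushed aluminium tip-out tray: floor 150 (own x) x 108 mm (own y), 5 mm thick and slippery, walls 18 to 24 mm high on three sides, open at the lip (-x end); bar handle 16 mm wide, from 6 to 34 mm above the underside, sticking out at the +x end (own x 73 to 153 mm). 160 g. Origin at the centre of the floor's underside.
- tray_grip (a point): where to grip the tray's handle: own (117, 0, 24) mm; the handle runs along the tray's x
- tray_lip (a point): middle of the tray's open lip: own (-75, 0, 5) mm
- mat: thin cork mat, 200 (own x) x 150 x 3 mm, fixed on the sill, on which the tray stands at the start; origin at the centre of its underside
- puck: bystander: brushed tin hearing-aid charging puck, 70 mm across, 24 mm high
- opener: bystander: orange plastic battery-door opener, 116 x 26 x 14 mm
- jar: bystander: frosted jar with cork stopper, 58 mm across, 75 mm high
- glasses_case: bystander: blue spectacles case, 160 x 65 x 35 mm
- case_1: hearing-aid case, a closed off-white plastic pod with a grey seam, 60 (own x) x 36 (own y) x 24 mm (own z) with rounded edges, 35 g; origin at the centre of its underside. Stands on the tray at the start. May be absent.
- case_2: hearing-aid case, a closed off-white plastic pod with a grey seam, 60 (own x) x 36 (own y) x 24 mm (own z) with rounded edges, 35 g; origin at the centre of its underside. Stands on the tray at the start. May be absent.
- case_3: hearing-aid case, a closed off-white plastic pod with a grey seam, 60 (own x) x 36 (own y) x 24 mm (own z) with rounded edges, 35 g; origin at the centre of its underside. Stands on the tray at the start. May be absent.
- case_4: hearing-aid case, a closed off-white plastic pod with a grey seam, 60 (own x) x 36 (own y) x 24 mm (own z) with rounded edges, 35 g; origin at the centre of its underside. Lies about on the sill at the start. May be absent.
- case_5: hearing-aid case, a closed off-white plastic pod with a grey seam, 60 (own x) x 36 (own y) x 24 mm (own z) with rounded edges, 35 g; origin at the centre of its underside. Lies about on the sill at the start. May be absent.
- case_6: hearing-aid case, a closed off-white plastic pod with a grey seam, 60 (own x) x 36 (own y) x 24 mm (own z) with rounded edges, 35 g; origin at the centre of its underside. Lies about on the sill at the start. May be absent.
Not all that is in view belongs to the job. Leave any green or turquoise look-alike of the case_3 alone. Leave any green or red look-alike of the case_4 alone.

How it is judged:
By the outcome, as a careful person would: the job done as asked, in the order asked, and still so for the second after the job is handed in, with the robot touching nothing.
Of case_1, case_2, case_3 only 2 to 3 are there at a start; the rules pass over those that are not, and their reading is None.
Of case_4, case_5, case_6 only 1 to 3 are there at a start; the rules pass over those that are not, and their reading is None.
At some moment in a run one of case_4, case_5, case_6 may be knocked a few centimetres aside while the robot is not near it.
It also fails if it takes over 210 s, if anything falls off the work surface, if the arm or the gripper's body presses on something with over 40 N, if the wrist force passes 120 N, or if a joint passes its speed limit or range.

## Robot

A 7-joint arm with a two-finger parallel gripper is mounted at the origin on the work surface. World frame = base frame: x ahead of the robot, y to its left, z up, the work surface at z = 0. Lengths are in mm, angles in degrees, forces in N, time in s.
With the tool pointing down it reaches from about 350 to 775 mm from the base axis. Payload 3.1 kg.
Tool frame: the origin (TCP) lies at the very end of the fingers, on their centre line; the grasp point (between the pads) lies 19 mm behind it; x points along the fingers, y is the direction in which the jaws open and shut, and the axes are right-handed (so a half turn about x gives the same grasp; the last joint's range is limited). The gripper opens to 85 mm and grips with 20 to 120 N. Pads are 22 mm wide; open, the fingers measure 114 mm over their backs; the gripper's body (76 mm by 85 mm) begins 54 mm behind the grasp point. The pads swing forward as they close: fully open they stand 13 mm farther back than shut.
Start: joints at [-79.395, 17.813, 0.802, 86.603, -0.252, 75.585, -1.558], TCP at [123.644, 535.938, 231.304] pointing down, gripper open.
Joint ranges: [-154.91, 154.91], [-16.99, 109.72], [-72.82, 74.43], [7.12, 147.25], [-82.49, 262.49], [11.32, 116.49], [-174.64, 174.64]. Speed limits (degrees/s): [159.86, 159.86, 180, 180, 180, 180, 180].

## Interface

Orientations are given as [roll, pitch, yaw] about the fixed x, y, z axes, in that order (R = Rz(yaw) Ry(pitch) Rx(roll)).
In Python, from station import arm gives the robot as it stands. The module is installed in compiled form; this text tells all that it offers.
- The arm moves only by the shell command python3 -m creep 'ROWS' [FORCE]. ROWS is a JSON object of lists of equal length, an entry for each row: "twist": the turn, a rotation vector about the tool's x, y, z in degrees, a list of three; "slide": the shift along the tool's x, y, z in m, a list of three; "jaw": the opening, from -1 (shut) to 1 (fully open). In form: {"twist": [[wx, wy, wz], ...], "slide": [[dx, dy, dz], ...], "jaw": [jaw, ...]}. A call has 1 to 12 rows; each row is the pose to reach, as a shift and turn from the pose commanded when the call began, along the tool's axes at that moment; what a row does not reach only later rows make up. A row lasts 1/8 s, in which the tool goes at most 62.5 mm and 10.7 degrees, less where a joint would pass 70% of its speed; a pose out of reach is approached as far as the arm can. A call with a gripper value outside its range is refused whole. The fingers move at their own pace and stop on an object; FORCE is the grip in N (left out, the last holds). Time passes only in rows, so rows that repeat a pose let the fingers close. It gives the time, the measured TCP pose, the force and the opening at its end, in the units of the state.
- arm.sense(): the state, without advancing time (a new reading comes with each control period).
- arm.snapshot(name): name is "scene" or "top" or "wrist"; returns the picture (400x640x3 uint8, red, green, blue); there is no depth.
- arm.get_calibration(name): a dict with "fx", "fy", "cx", "cy" (pixels), "camera_from_world" (4x4, takes a point from world to camera coordinates); the wrist camera has in their place "mount" (4x4, takes a point from camera to tool coordinates, whose origin is the TCP and whose axes are the tool frame's). Camera axes: x right, y down, z forward; pixel columns grow to the right and rows downward; lengths in mm; the calibration is good to about 2 mm. A picture is of the moment at which its call begins: read the wrist's pose just before it. get_calibration takes no time and is no camera call.
- arm.finish_job(): hands the job in, once; it reports no verdict.
The state is a dict: "time": time; "q": joint angles; "qvel": joint speeds; "joint_torque": joint torques, N m; "tcp_pos": TCP position; "tool_rot": TCP orientation; "force": force on the tool from outside, world axes, zero at the start; "ft_torque": the same for the moment, N m; "finger_gap": opening from 0.0 (shut) to 1.0 (fully open).
Only numpy, scipy, OpenCV 4.12 (cv2) and the standard library are available. Lean on these libraries where they do the work, as an engineer would, in place of code of your own. Each camera call takes 0.05 s, during which the arm holds its last target.

## Working session

There is one attempt and no reset: what is moved stays moved. The work goes in short steps, Python scripts to look and compute and a shell command to move; the robot and the scene stay as the last step left them, time stands still between calls to the robot, and variables do not carry over. Pictures are saved under pics/ and viewed, and the job is handed in when it is done.

```bash
mkdir -p pics; python3 - <<'E'
from station import arm
import cv2,numpy as np
np.set_printoptions(precision=4,suppress=True)
print(arm.sense())
for n in ["scene","top","wrist"]:
    im=arm.snapshot(n); cv2.imwrite(f"pics/{n}0.png",im[:,:,::-1]); 
    print(n,arm.get_calibration(n))
E
```

```text
{'time': 0.0, 'q': array([-79.3945,  17.8614,   0.8006,  86.6919,  -0.2535,  75.5836,
        -1.5577]), 'qvel': array([ 0.0053, -0.1041, -0.0884,  0.0525,  0.0984,  0.034 ,  0.016 ]), 'joint_torque': array([ -0.0001, -37.9909,   0.1459, -23.0597,   0.0123,   0.0136,
         0.    ]), 'tcp_pos': array([123.4811, 535.2148, 230.2118]), 'tool_rot': array([ -88.3702,   89.8648, -101.3591]), 'force': array([ 0.5211, -0.1672,  0.0889]), 'ft_torque': array([ 0.0231, -0.0096, -0.0651]), 'finger_gap': 0.9963362638857919}
scene {'fx': 363.6657621812098, 'fy': 363.6657621812098, 'cx': 319.22904119368195, 'cy': 196.86342723339743, 'camera_from_world': array([[  -0.8101,    0.5862,   -0.0115,  477.3256],
       [   0.4718,    0.6402,   -0.6062, -183.6318],
       [  -0.348 ,   -0.4966,   -0.7952, 1266.7587],
       [   0.    ,    0.    ,    0.    ,    1.    ]])}
top {'fx': 394.4780431019048, 'fy': 394.4780431019048, 'cx': 317.28443114578823, 'cy': 202.76177945268813, 'camera_from_world': array([[  -0.0026,   -0.9999,   -0.0142,  -29.1438],
       [  -0.9903,    0.0045,   -0.1389,  534.286 ],
       [   0.139 ,    0.0138,   -0.9902, 1081.5711],
       [   0.    ,    0.    ,    0.    ,    1.    ]])}
wrist {'fx': 353.74201014002404, 'fy': 353.74201014002404, 'cx': 324.2807264996447, 'cy': 192.03776412958814, 'mount': array([[   0.0004,   -0.2848,    0.9586, -142.0511],
       [   1.    ,   -0.0003,   -0.0005,    0.6823],
       [   0.0004,    0.9586,    0.2848,  -72.0248],
       [   0.    ,    0.    ,    0.    ,    1.    ]])}
```

View pics/scene0.png

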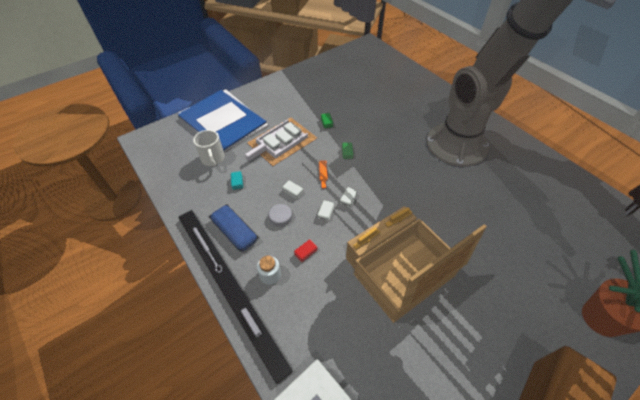

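View pics/top0.png

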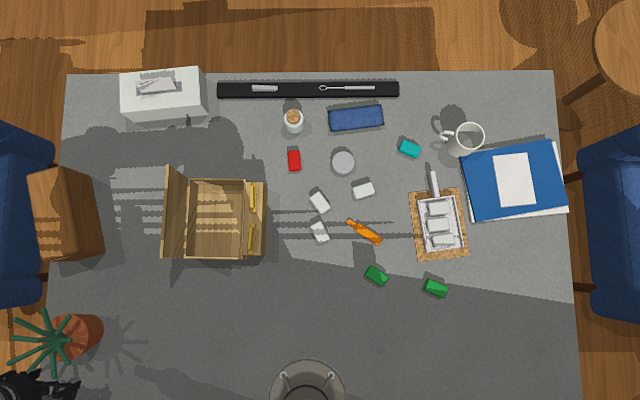

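View pics/wrist0.png

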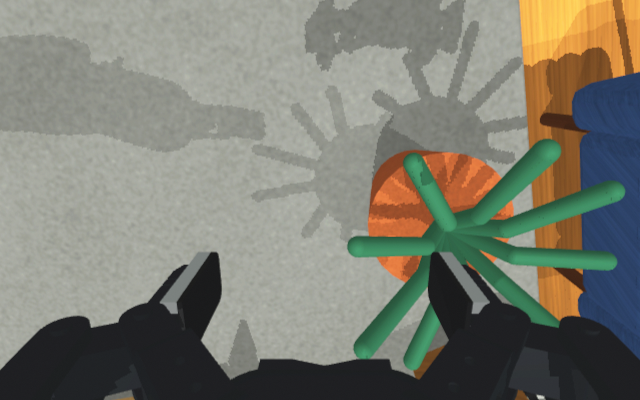

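The top view shows three pods on the tray, at (438,208), (440,224) and (443,239). Three off-white pods lie loose, at (319,201), (363,190) and (320,232). The look-alikes are red (294,160), turquoise (409,149) and green (376,275) and (436,288). The box's ledge is on the right, towards world -y. I'll enlarge the picture to confirm and measure.

```bash
cat > h.py <<'E'
import numpy as np,cv2
from scipy.spatial.transform import Rotation as R
from station import arm
np.set_printoptions(precision=2,suppress=True)
def Rt(rpy): return R.from_euler('xyz',rpy,degrees=True).as_matrix()
def camT(name,s=None):
    c=arm.get_calibration(name)
    if name!='wrist': return c,c['camera_from_world']
    s=s or arm.sense(); T=np.eye(4);T[:3,:3]=Rt(s['tool_rot']);T[:3,3]=s['tcp_pos']
    return c,np.linalg.inv(T@c['mount'])
def unproj(name,uv,z,s=None):
    c,T=camT(name,s); uv=np.atleast_2d(uv).astype(float)
    d=np.c_[(uv[:,0]-c['cx'])/c['fx'],(uv[:,1]-c['cy'])/c['fy'],np.ones(len(uv))]@T[:3,:3]
    o=-T[:3,:3].T@T[:3,3]; return o+d*((z-o[2])/d[:,2])[:,None]
def proj(name,p,s=None):
    c,T=camT(name,s); p=np.atleast_2d(p).astype(float)@T[:3,:3].T+T[:3,3]
    return np.c_[c['fx']*p[:,0]/p[:,2]+c['cx'],c['fy']*p[:,1]/p[:,2]+c['cy']]
def snap(name,fn,crop=None,k=1):
    s=arm.sense(); im=arm.snapshot(name)[:,:,::-1].copy(); np.save('pics/'+fn+'.npy',im)
    if crop: im=im[crop[1]:crop[3],crop[0]:crop[2]]
    cv2.imwrite('pics/'+fn+'.png',cv2.resize(im,None,fx=k,fy=k,interpolation=cv2.INTER_CUBIC)); return s,im
E
python3 - <<'E'
import cv2
im=cv2.imread('pics/top0.png')
cv2.imwrite('pics/c1.png',cv2.resize(im[130:290,280:480],None,fx=4,fy=3.75 and 4,interpolation=cv2.INTER_CUBIC)[:600])
cv2.imwrite('pics/c2.png',cv2.resize(im[150:270,150:280],None,fx=5,fy=5,interpolation=cv2.INTER_CUBIC))
E
```

```text
(no output)
```

View pics/c1.png

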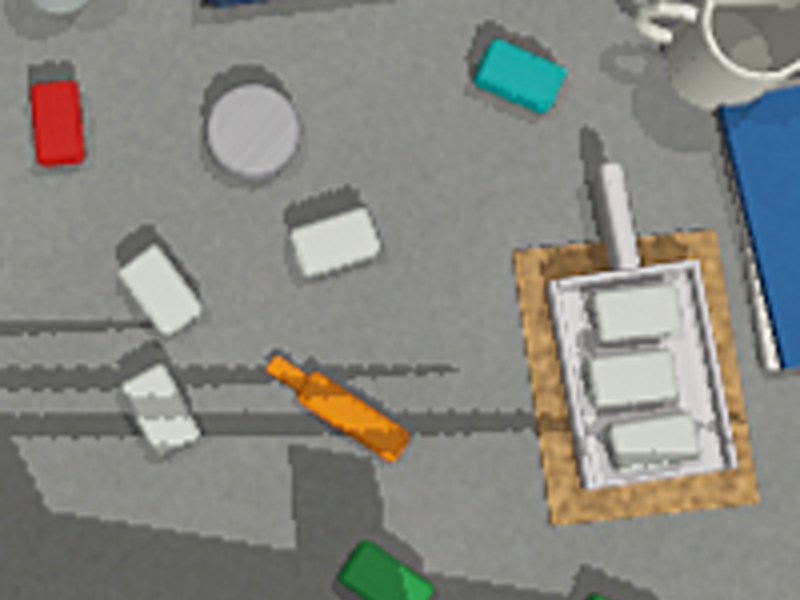

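View pics/c2.png

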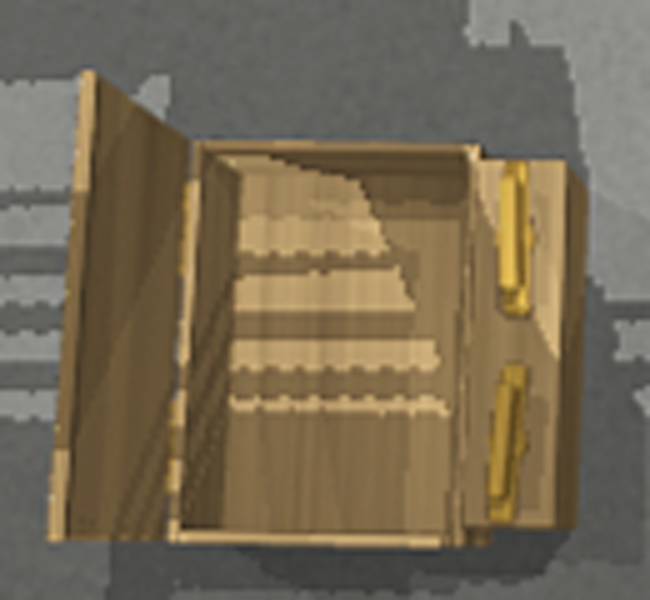

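Crop 1 shows the three off-white loose pods with grey seams, at crop pixels (160,289), (334,241) and (160,409), and the three pods on the tray. The red, turquoise and green pieces are clearly decoys. Crop 2 shows the box rim, the ledge and both turnbuttons lying along the ledge.

```bash
python3 - <<'E'
from h import *
c1=lambda p:np.array(p)/4+[280,130]
c2=lambda p:np.array(p)/5+[150,150]
def rep(n,P):
    c=P[:,:2].mean(0); print(n,'c',c); print(P[:,:2].round(1).tolist(), [round(float(np.hypot(*(P[(i+1)%len(P)]-P[i])[:2])),1) for i in range(len(P))],[round(float(np.degrees(np.arctan2(*(P[(i+1)%len(P)]-P[i])[[1,0]]))),1) for i in range(len(P))])
rep('box rim',unproj('top',c2([(195,143),(478,147),(462,545),(170,541)]),80))
rep('ledge',unproj('top',c2([(480,158),(567,162),(556,527),(465,527)]),90))
rep('mat',unproj('top',c1([(514,252),(717,230),(758,502),(551,524)]),3))
rep('tray rim',unproj('top',c1([(549,283),(697,262),(735,467),(587,489)]),22))
rep('handle',unproj('top',c1([(601,166),(622,165),(637,265),(612,268)]),34))
rep('caseA',unproj('top',c1([(119,275),(154,245),(200,304),(165,334)]),22))
rep('caseB',unproj('top',c1([(291,232),(371,208),(381,250),(304,278)]),22))
rep('caseC',unproj('top',c1([(123,388),(163,364),(198,425),(163,455)]),22))
rep('turn far',unproj('top',c2([(502,165),(523,165),(527,312),(502,312)]),110))
rep('turn near',unproj('top',c2([(503,367),(525,367),(511,520),(488,520)]),110))
E
```

```text
box rim c [486.9  246.14]
[[597.2, 322.6], [594.1, 165.8], [376.9, 169.4], [379.4, 326.8]] [156.9, 217.2, 157.4, 217.8] [-91.1, 179.0, 89.1, -1.1]
ledge c [485.51 140.27]
[[585.9, 162.5], [583.5, 114.9], [386.3, 117.6], [386.4, 166.0]] [47.7, 197.2, 48.5, 199.6] [-93.0, 179.2, 89.8, -1.0]
mat c [ 475.88 -381.15]
[[566.6, -297.3], [582.1, -445.8], [385.0, -464.6], [369.8, -316.8]] [149.3, 198.0, 148.5, 197.7] [-84.0, -174.6, 95.9, 5.7]
tray rim c [ 474.99 -380.62]
[[540.8, -317.4], [555.5, -423.7], [409.4, -442.9], [394.3, -338.5]] [107.3, 147.4, 105.5, 148.0] [-82.1, -172.5, 98.2, 8.2]
handle c [ 587.25 -365.29]
[[623.5, -354.8], [624.2, -369.8], [551.7, -377.2], [549.6, -359.4]] [15.0, 72.9, 17.9, 74.1] [-87.5, -174.2, 96.6, 3.6]
caseA c [537.46 -38.26]
[[548.1, -9.2], [569.8, -34.4], [526.7, -67.3], [505.2, -42.1]] [33.3, 54.2, 33.2, 54.1] [-49.2, -142.7, 130.5, 37.5]
caseB c [ 571.4  -166.14]
[[578.8, -133.3], [596.1, -191.3], [565.4, -197.8], [545.3, -142.1]] [60.5, 31.5, 59.2, 34.7] [-73.4, -168.1, 109.9, 14.7]
caseC c [452.35 -39.57]
[[466.6, -12.0], [483.7, -40.6], [440.1, -65.3], [419.0, -40.4]] [33.3, 50.0, 32.7, 55.4] [-59.2, -150.5, 130.3, 30.7]
turn far c [538.54 139.73]
[[578.1, 146.7], [578.1, 135.4], [498.9, 131.8], [499.0, 145.0]] [11.3, 79.2, 13.3, 79.2] [-90.3, -177.3, 89.8, 1.2]
turn near c [429.8  141.06]
[[469.8, 143.9], [469.8, 132.3], [389.8, 138.0], [389.8, 150.1]] [11.6, 80.2, 12.0, 80.2] [-90.2, 175.9, 89.8, -4.4]
```

```bash
cat >> h.py <<'E'
def down(yaw):
    # tool x down, tool z horizontal along heading yaw(deg)
    z=np.array([np.cos(np.radians(yaw)),np.sin(np.radians(yaw)),0]); x=np.array([0,0,-1.]); return np.c_[x,np.cross(z,x),z]
def delta(pos,Rm,s=None):
    s=s or arm.sense(); R0=Rt(s['tool_rot']); 
    rv=np.degrees(R.from_matrix(R0.T@Rm).as_rotvec()); sl=R0.T@(np.array(pos)-s['tcp_pos'])/1000
    print('tcp',s['tcp_pos'],'t %.2f'%s['time'],'F',s['force'],'gap %.3f'%s['finger_gap']); print('twist',rv,'slide',np.round(sl,4)); return rv,sl
E
python3 - <<'E'
from h import *
s=arm.sense(); M=Rt(s['tool_rot']); print(M)
print(np.degrees(np.arctan2(M[1,2],M[0,2])))
delta([560,-365,230],down(7))
E
```

```text
[[-0.    0.22  0.97]
 [-0.    0.97 -0.22]
 [-1.   -0.    0.  ]]
-12.988459499169334
tcp [123.54 535.39 230.44] t 0.15 F [ 0.11  0.68 -0.11] gap 1.000
twist [-19.99  -0.01   0.1 ] slide [ 0.   -0.78  0.63]
```

```bash
python3 -m creep '{"twist":[[0,0,0],[0,0,0],[0,0,0],[0,0,0],[0,0,0],[0,0,0],[0,0,0],[0,0,0],[0,0,0],[-10,0,0],[-20,0,0],[-20,0,0]],"slide":[[-0.06,0,0],[-0.1,0,0],[-0.1,-0.04,0.05],[-0.1,-0.08,0.1],[-0.1,-0.12,0.15],[-0.1,-0.16,0.2],[-0.1,-0.2,0.245],[-0.1,-0.24,0.29],[-0.1,-0.28,0.34],[-0.1,-0.32,0.39],[-0.1,-0.36,0.44],[-0.1,-0.389,0.475]],"jaw":[1,1,1,1,1,1,1,1,1,1,1,1]}'
python3 - <<'E'
from h import *
delta([575,-365,240],down(7))
E
```

```text
time: 1.65
tcp_pos: [491.6, 60.7, 331.1]
tool_rot: [90.3, 89.9, 97.6]
force: [0.9, 0.7, -0.4]
finger_gap: 1.0
tcp [491.64  60.72 331.1 ] t 1.65 F [ 0.95  0.71 -0.44] gap 1.000
twist [ 0.33 -0.   -0.08] slide [ 0.09 -0.43  0.03]
```

```bash
python3 -m creep '{"twist":[[0,0,0],[0,0,0],[0,0,0],[0,0,0],[0,0,0],[0,0,0],[0,0,0],[0,0,0],[0,0,0]],"slide":[[0.0,-0.06,0],[0,-0.12,0],[0,-0.18,0],[0,-0.24,0],[0.02,-0.30,0],[0.04,-0.36,0],[0.05,-0.41,-0.02],[0.05,-0.43,-0.03],[0.05,-0.43,-0.03]],"jaw":[1,1,1,1,1,1,1,1,1]}'
python3 - <<'E'
from h import *
s,im=snap('wrist','w1'); print(s['tcp_pos'],s['tool_rot'],s['time'])
E
```

```text
time: 2.78
tcp_pos: [511.8, -372.1, 280.6]
tool_rot: [-174.7, 89.9, -168.0]
force: [0.8, -0.3, 0.1]
finger_gap: 1.001
[ 511.83 -372.15  280.6 ] [-174.73   89.88 -168.02] 2.775
```

View pics/w1.png

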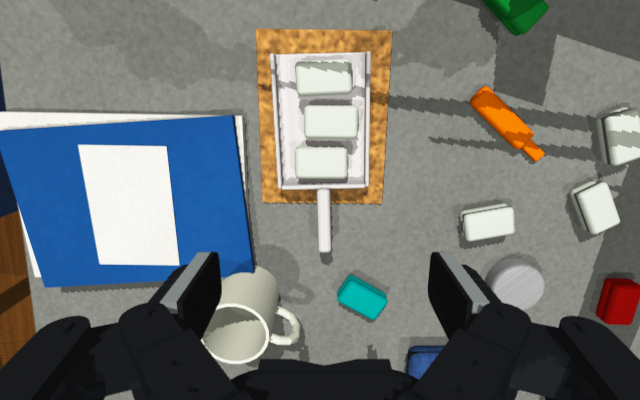

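```bash
python3 - <<'E'
from h import *
s=arm.sense()
print('handle top',unproj('wrist',[(318,190),(331,190),(331,250),(319,250),(324.5,220)],37,s))
print('mat corners',unproj('wrist',[(257,29),(392,31),(382,205),(263,203)],3,s))
print('tray rim',unproj('wrist',[(271,53),(370,53),(366,187),(279,187)],24,s))
print('mug rim left/right/bot z=95',unproj('wrist',[(203,333),(268,330),(236,362),(238,306)],95,s), 'base',unproj('wrist',[(280,280),(230,260)],5,s),'mug handle',unproj('wrist',[(298,325)],50,s))
print('top: rim',unproj('top',[(456,137),(485,137),(470,123),(470,152)],95),'mug handle',unproj('top',[(441,141)],50))
E
```

```text
handle top [[ 554.47 -371.47   37.  ]
 [ 552.69 -356.8    37.  ]
 [ 626.85 -347.4    37.  ]
 [ 628.57 -361.66   37.  ]
 [ 589.73 -359.75   37.  ]]
mat corners [[ 390.93 -457.91    3.  ]
 [ 375.19 -311.56    3.  ]
 [ 574.15 -289.07    3.  ]
 [ 589.41 -437.17    3.  ]]
tray rim [[ 414.9  -437.73   24.  ]
 [ 402.34 -334.19   24.  ]
 [ 547.85 -315.83   24.  ]
 [ 560.1  -417.02   24.  ]]
mug rim left/right/bot z=95 [[ 714.97 -478.82   95.  ]
 [ 702.55 -408.36   95.  ]
 [ 749.37 -440.97   95.  ]
 [ 676.18 -442.48   95.  ]] base [[ 693.72 -406.72    5.  ]
 [ 672.21 -474.09    5.  ]] mug handle [[ 726.52 -376.19   50.  ]]
top: rim [[ 706.11 -412.12   95.  ]
 [ 705.55 -491.02   95.  ]
 [ 745.64 -452.46   95.  ]
 [ 663.65 -447.87   95.  ]] mug handle [[ 708.65 -384.62   50.  ]]
```

```bash
python3 - <<'E'
from h import *
s,im=snap('wrist','w2'); print(s['tcp_pos'],s['tool_rot'],s['qvel'])
a=np.load('pics/w1.npy').astype(int); print(abs(a-im).mean())
cv2.imwrite('pics/w2c.png',cv2.resize(im[20:260,230:420],None,fx=3,fy=2.5*1.2/1.2,interpolation=cv2.INTER_CUBIC))
E
```

```text
[ 513.63 -369.81  280.91] [ 95.89  89.94 102.83] [-2.43 -0.67 -1.88 -0.2  -0.76  0.11 -0.03]
8.792010416666667
```

View pics/w2c.png

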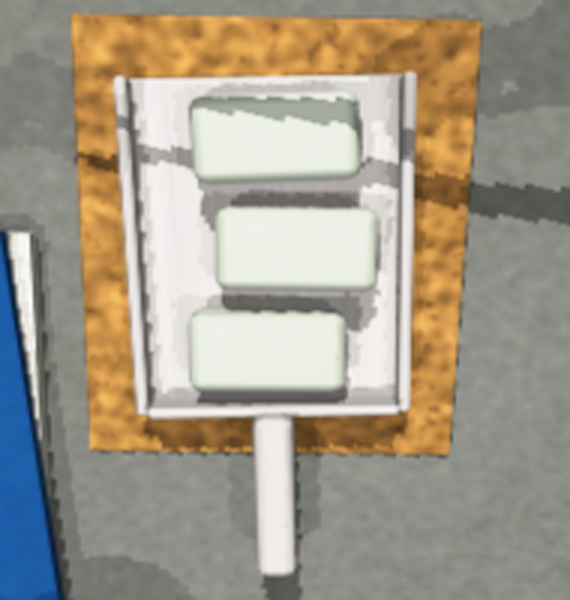

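```bash
python3 - <<'E'
from h import *
s=arm.sense(); s['tcp_pos']=np.array([513.63,-369.81,280.91]); s['tool_rot']=np.array([95.89,89.94,102.83])
c=lambda p:np.array(p)/[3,2.5]+[230,20]
m=unproj('wrist',c([(72,14),(482,20),(448,456),(90,450)]),3,s); print(m.mean(0),m)
r=unproj('wrist',c([(115,77),(415,73),(409,410),(140,413)]),26,s); print(r.mean(0),r)
h=unproj('wrist',c([(255,418),(293,418),(294,575),(262,575)]),37,s); print(h.mean(0),h)
delta([591,-364,120],down(7))
E
```

```text
[ 479.36 -377.27    3.  ] [[ 387.94 -461.39    3.  ]
 [ 372.4  -313.55    3.  ]
 [ 571.16 -292.96    3.  ]
 [ 585.93 -441.17    3.  ]]
[ 478.42 -378.29   26.  ] [[ 413.23 -440.39   26.  ]
 [ 399.08 -336.74   26.  ]
 [ 543.69 -316.33   26.  ]
 [ 557.67 -419.71   26.  ]]
[ 589.38 -362.71   37.  ] [[ 551.59 -375.24   37.  ]
 [ 549.86 -360.98   37.  ]
 [ 627.27 -350.98   37.  ]
 [ 628.81 -363.65   37.  ]]
tcp [ 514.78 -368.31  281.14] t 2.88 F [1.45 0.19 0.67] gap 0.996
twist [ 0.11  0.06 -0.09] slide [ 0.16 -0.01  0.08]
```

```bash
sed -i "s/np.round(sl,4)/[round(float(v),4) for v in sl]/" h.py
python3 -m creep '{"twist":[[1,0,0],[1,0,0],[1,0,0],[1,0,0],[1,0,0],[1,0,0],[1,0,0]],"slide":[[0.04,-0.002,0.02],[0.08,-0.004,0.05],[0.12,-0.006,0.077],[0.16,-0.006,0.077],[0.18,-0.006,0.077],[0.18,-0.006,0.077],[0.18,-0.006,0.077]],"jaw":[1,1,1,0.3,0.3,0.3,0.3]}'
python3 - <<'E'
from h import *
s,im=snap('wrist','w3');print(s['qvel'])
delta([592,-363,10],down(8))
E
```

```text
time: 3.75
tcp_pos: [592.0, -367.0, 103.8]
tool_rot: [-39.1, 89.8, -33.1]
force: [0.5, 0.0, 0.0]
finger_gap: 0.648
[ 0.38 -0.69  0.42 -0.65  0.02 -0.11 -0.03]
tcp [ 592.02 -367.33  104.02] t 3.80 F [ 0.27 -0.15  0.12] gap 0.650
twist [-1.98  0.19  0.16] slide [0.094, 0.0046, 0.0001]
```

View pics/w3.png

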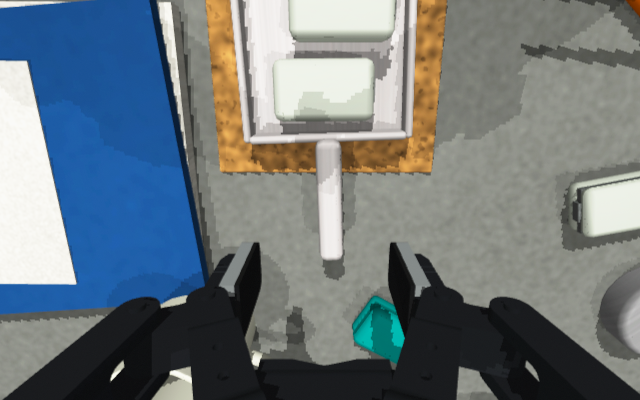

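```bash
python3 - <<'E'
from h import *
s=arm.sense()
h=unproj('wrist',[(317,142),(340,142),(342,255),(320,257)],37,s);print(h)
print(unproj('wrist',[(352,325),(378,295),(405,310)],24,s),unproj('top',[(398,148),(405,157),(418,157),(421,147),(404,140)],24))
E
```

```text
[[ 552.24 -375.63   37.  ]
 [ 550.81 -362.11   37.  ]
 [ 623.88 -352.18   37.  ]
 [ 626.83 -366.28   37.  ]]
[[ 686.15 -336.72   24.  ]
 [ 659.03 -321.4    24.  ]
 [ 669.3  -300.04   24.  ]] [[ 696.27 -266.79   24.  ]
 [ 669.19 -286.25   24.  ]
 [ 668.96 -323.91   24.  ]
 [ 698.83 -333.76   24.  ]
 [ 720.25 -285.04   24.  ]]
```

```bash

python3 -m creep '{"twist":[[-1.5,0,0],[-1.5,0,0],[-1.5,0,0],[-1.5,0,0],[-1.5,0,0],[-1.5,0,0],[-1.5,0,0],[-1.5,0,0],[-1.5,0,0],[-1.5,0,0]],"slide":[[0.02,0.004,0],[0.04,0.004,0],[0.06,0.004,0],[0.08,0.004,0],[0.094,0.004,0],[0.094,0.004,0],[0.094,0.004,0],[0.094,0.004,0],[0.094,0.004,0],[0.094,0.004,0]],"jaw":[0.3,0.3,0.3,0.3,0.3,0.3,-1,-1,-1,-1]}' 100
python3 - <<'E'
from h import *
s,im=snap('wrist','w4')
delta([592,-363,10],down(8))
E
```

```text
time: 5.05
tcp_pos: [591.3, -363.2, 8.7]
tool_rot: [-45.4, 89.9, -37.9]
force: [-0.8, 1.1, 4.3]
finger_gap: 0.169
tcp [ 591.25 -363.15    8.63] t 5.10 F [ 0.05 -0.88  4.22] gap 0.171
twist [-0.5  0.1  0.1] slide [-0.0014, 0.0, 0.0008]
```

View pics/w4.png

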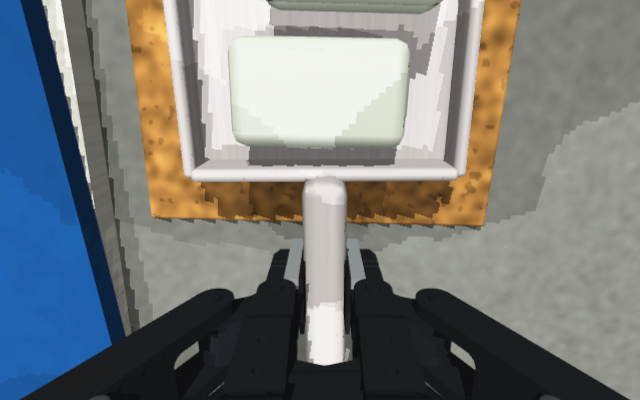

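```bash

python3 -m creep '{"twist":[[0,1,0],[0,2,0],[0,4,0],[0,6,0],[0,8,0],[0,8,0],[0,8,0],[0,8,0],[0,8,0],[0,8,0],[0,8,0],[0,8,0]],"slide":[[-0.005,0,0],[-0.01,0,0],[-0.02,0,0],[-0.03,0,0],[-0.05,0,0],[-0.07,0,0],[-0.09,0,0],[-0.11,0,0],[-0.13,0,0],[-0.15,0,0],[-0.17,0,0],[-0.18,0,0]],"jaw":[-1,-1,-1,-1,-1,-1,-1,-1,-1,-1,-1,-1]}' 120
python3 - <<'E'
from h import *
s,im=snap('wrist','w5')
delta([592,-363,200],down(8))
c=lambda p:np.array(p)/5+[150,150]
print('lid edge',unproj('top',c([(88,70),(50,540)]),240))
print('lid base',unproj('top',c([(190,145),(168,541)]),80))
E
```

```text
time: 6.6
tcp_pos: [590.6, -363.1, 189.6]
tool_rot: [-179.3, 82.1, -171.8]
force: [-1.4, -0.3, -1.9]
finger_gap: 0.168
tcp [ 590.87 -363.38  190.42] t 6.65 F [ 0.06 -0.7  -2.78] gap 0.166
twist [-0.52 -7.84  0.12] slide [-0.0097, 0.0002, -0.0001]
lid edge [[599.76 319.44 240.  ]
 [379.92 325.81 240.  ]]
lid base [[596.07 325.34  80.  ]
 [379.43 327.86  80.  ]]
```

View pics/w5.png

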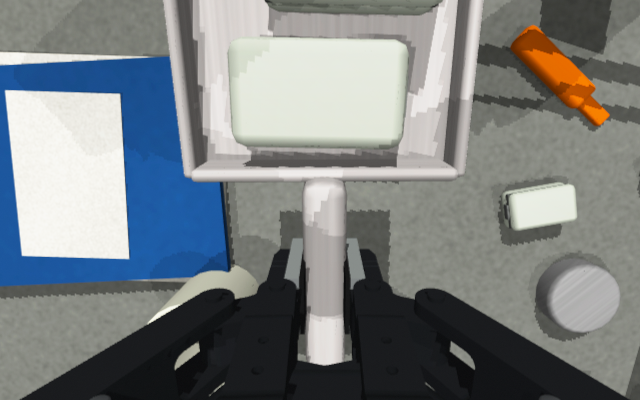

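```bash
cat >> h.py <<'E'
def tilt(psi,th): return down(psi)@R.from_euler('y',th,degrees=True).as_matrix()
E
python3 - <<'E'
from h import *
delta([625,243,215],tilt(-1,8))
delta([610,-60,215],tilt(3.5,8))
E
```

```text
tcp [ 590.87 -363.38  190.42] t 6.65 F [ 0.06 -0.7  -2.78] gap 0.166
twist [8.38 0.18 1.32] slide [-0.0413, 0.5967, 0.1082]
tcp [ 590.87 -363.38  190.42] t 6.65 F [ 0.06 -0.7  -2.78] gap 0.166
twist [3.93 0.17 0.7 ] slide [-0.0331, 0.2982, 0.0545]
```

```bash

python3 -m creep '{"twist":[[0,0,0],[0.3,0,0],[0.7,0,0],[1,0,0],[1.4,0,0.2],[1.8,0,0.3],[2.2,0,0.4],[2.6,0,0.5],[3,0,0.6],[3.4,0,0.6],[3.8,0,0.7],[3.9,0,0.7]],"slide":[[-0.001,0.008,0.001],[-0.003,0.025,0.004],[-0.006,0.05,0.009],[-0.009,0.08,0.015],[-0.012,0.11,0.02],[-0.016,0.14,0.026],[-0.019,0.17,0.031],[-0.022,0.2,0.037],[-0.026,0.23,0.042],[-0.029,0.26,0.048],[-0.032,0.285,0.052],[-0.033,0.298,0.0545]],"jaw":[-1,-1,-1,-1,-1,-1,-1,-1,-1,-1,-1,-1]}'
python3 - <<'E'
from h import *
delta([625,243,215],tilt(-1,8))
E
```

```text
time: 8.15
tcp_pos: [609.6, -55.4, 211.9]
tool_rot: [178.2, 82.0, -178.0]
force: [0.3, 0.5, -1.7]
finger_gap: 0.165
tcp [609.55 -55.44 211.87] t 8.15 F [ 0.29  0.54 -1.72] gap 0.165
twist [ 4.78 -0.06  0.41] slide [-0.0067, 0.2968, 0.0346]
```

```bash

python3 -m creep '{"twist":[[0,0,0],[0.4,0,0],[0.8,0,0],[1.2,0,0],[1.6,0,0],[2,0,0],[2.5,0,0.2],[3,0,0.2],[3.6,0,0.3],[4.2,0,0.4],[4.6,0,0.4],[4.8,0,0.4]],"slide":[[0,0.01,0.001],[-0.001,0.03,0.004],[-0.001,0.06,0.007],[-0.002,0.09,0.01],[-0.002,0.12,0.014],[-0.003,0.15,0.018],[-0.003,0.18,0.021],[-0.004,0.21,0.025],[-0.005,0.24,0.028],[-0.006,0.265,0.031],[-0.006,0.287,0.034],[-0.006,0.297,0.035]],"jaw":[-1,-1,-1,-1,-1,-1,-1,-1,-1,-1,-1,-1]}'
python3 - <<'E'
from h import *
s,im=snap('scene','s6',(300,150,520,330),3.6)
s,im=snap('wrist','w6')
delta([625,243,215],tilt(-1,8))
E
```

```text
time: 9.65
tcp_pos: [626.6, 240.1, 213.6]
tool_rot: [-178.8, 82.0, 180.0]
force: [0.2, 0.3, -3.1]
finger_gap: 0.165
tcp [626.55 239.91 213.68] t 9.75 F [-0.13 -0.66 -3.43] gap 0.162
twist [-0.21 -0.04  0.12] slide [-0.0011, 0.0031, -0.0018]
```

View pics/s6.png

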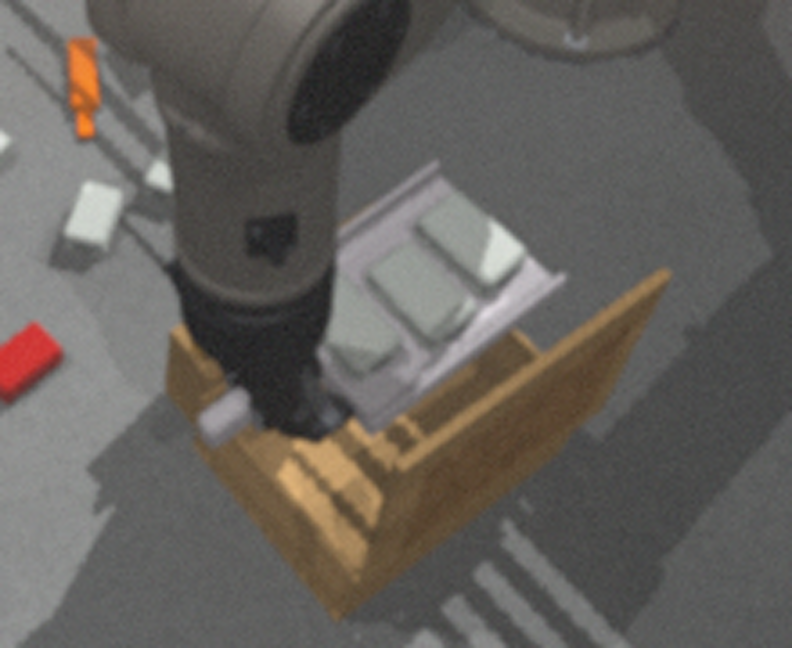

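View pics/w6.png

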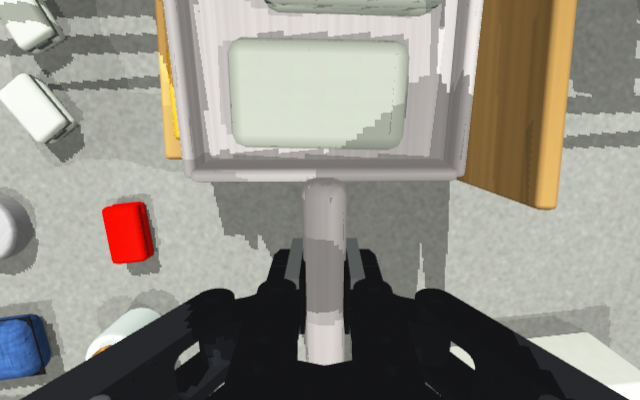

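```bash
python3 - <<'E'
from h import *
delta([670,243,135],tilt(-1,7))
E
```

```text
tcp [626.55 239.91 213.68] t 9.75 F [-0.13 -0.66 -3.43] gap 0.162
twist [-0.21 -1.04  0.13] slide [0.0718, 0.0042, 0.0539]
```

```bash

python3 -m creep '{"twist":[[0,0,0],[0,0,0],[0,-0.2,0],[0,-0.4,0],[0,-0.6,0],[0,-0.8,0],[0,-1,0],[0,-1,0],[0,-1,0]],"slide":[[0.002,0.001,0.004],[0.008,0.002,0.01],[0.02,0.003,0.018],[0.034,0.004,0.028],[0.048,0.004,0.038],[0.06,0.004,0.046],[0.068,0.004,0.052],[0.072,0.004,0.054],[0.072,0.004,0.054]],"jaw":[-1,-1,-1,-1,-1,-1,-1,-1,-1]}'
python3 - <<'E'
from h import *
s=arm.sense()
for f,zl in [(-4,118),(2,110),(8,108),(12,106),(16,105),(20,105),(24,105),(28,105),(32,105),(36,105),(40,105),(45,105)]:
    c,sn=np.cos(np.radians(f)),np.sin(np.radians(f))
    p=[480+191*c,243,zl+191*sn]; print(f,p); delta(p,tilt(-1,-f),s)
E
```

```text
time: 10.88
tcp_pos: [670.2, 242.2, 135.3]
tool_rot: [-179.0, 83.0, 179.8]
force: [0.3, 0.7, -3.1]
finger_gap: 0.167
-4 [np.float64(670.5347335996264), 243, np.float64(104.67651351487207)]
tcp [670.18 242.2  135.32] t 10.88 F [ 0.31  0.66 -3.13] gap 0.167
twist [-0.27 -3.02  0.1 ] slide [0.0304, 0.0009, 0.0041]
2 [np.float64(670.8836479606473), 243, np.float64(116.66580387017768)]
tcp [670.18 242.2  135.32] t 10.88 F [ 0.31  0.66 -3.13] gap 0.167
twist [-0.26 -9.02  0.12] slide [0.0184, 0.0009, 0.003]
8 [np.float64(669.14120112964), 243, np.float64(134.5820622833725)]
tcp [670.18 242.2  135.32] t 10.88 F [ 0.31  0.66 -3.13] gap 0.167
twist [ -0.25 -15.02   0.13] slide [0.0009, 0.0008, -0.001]
12 [np.float64(666.8261917401569), 243, np.float64(145.71113294619204)]
tcp [670.18 242.2  135.32] t 10.88 F [ 0.31  0.66 -3.13] gap 0.167
twist [ -0.25 -19.02   0.14] slide [-0.0099, 0.0007, -0.0046]
16 [np.float64(663.6009839242189), 243, np.float64(157.64673496104683)]
tcp [670.18 242.2  135.32] t 10.88 F [ 0.31  0.66 -3.13] gap 0.167
twist [ -0.25 -23.02   0.15] slide [-0.0214, 0.0006, -0.00
[... 707 characters left out ...]
 10.88 F [ 0.31  0.66 -3.13] gap 0.167
twist [ -0.23 -39.02   0.18] slide [-0.0669, 0.0, -0.0367]
36 [np.float64(634.5222459256149), 243, np.float64(217.26698318786237)]
tcp [670.18 242.2  135.32] t 10.88 F [ 0.31  0.66 -3.13] gap 0.167
twist [ -0.22 -43.02   0.19] slide [-0.077, -0.0002, -0.0454]
40 [np.float64(626.3144886357248), 243, np.float64(227.772433450129)]
tcp [670.18 242.2  135.32] t 10.88 F [ 0.31  0.66 -3.13] gap 0.167
twist [ -0.21 -47.02   0.2 ] slide [-0.0864, -0.0004, -0.0548]
45 [np.float64(615.0573952066306), 243, np.float64(240.05739520663056)]
tcp [670.18 242.2  135.32] t 10.88 F [ 0.31  0.66 -3.13] gap 0.167
twist [ -0.21 -52.02   0.21] slide [-0.0972, -0.0006, -0.0675]
```

```bash

python3 -m creep '{"twist":[[0,-4,0],[0,-9,0],[0,-15,0],[0,-19,0],[0,-23,0],[0,-27,0],[0,-31,0],[0,-35,0],[0,-39,0],[0,-43,0],[0,-47,0],[0,-52,0]],"slide":[[0.01,0,0.002],[0.018,0,0.003],[0.001,0,-0.001],[-0.01,0,-0.005],[-0.021,0,-0.009],[-0.033,0,-0.015],[-0.045,0,-0.021],[-0.056,0,-0.029],[-0.067,0,-0.037],[-0.077,0,-0.045],[-0.086,0,-0.055],[-0.097,0,-0.067]],"jaw":[-1,-1,-1,-1,-1,-1,-1,-1,-1,-1,-1,-1]}'
python3 - <<'E'
from h import *
s,im=snap('scene','s7',(300,150,520,330),3.6)
s,im=snap('wrist','w7')
s,im=snap('top','t7',(120,120,320,280),4)
delta([615,243,240],tilt(-1,-45))
E
```

```text
time: 12.38
tcp_pos: [615.0, 243.6, 240.3]
tool_rot: [0.0, 45.0, -1.2]
force: [6.7, -38.7, 25.2]
finger_gap: 0.164
tcp [611.92 247.92 237.59] t 12.53 F [ 1.97 -0.43 -0.56] gap 0.164
twist [ 0.18 -0.33 -0.05] slide [0.0005, -0.0049, 0.0039]
```

View pics/s7.png

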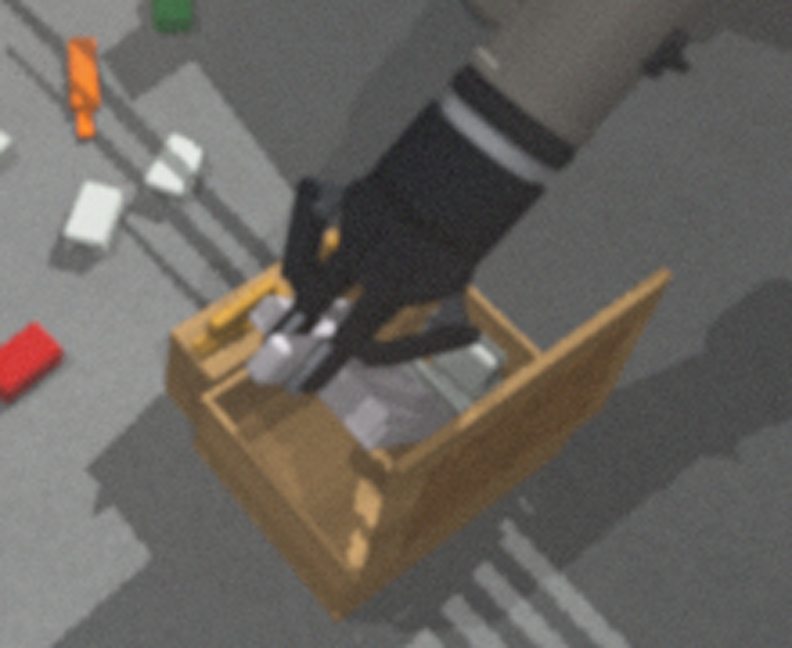

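View pics/w7.png

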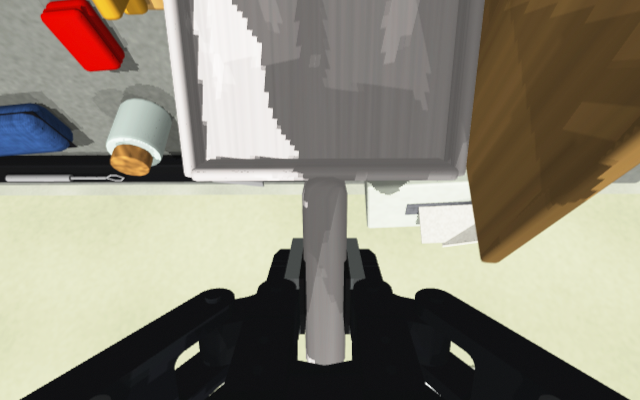

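```bash
python3 - <<'E'
from h import *
s=arm.sense(); print(s['q'],s['qvel'],s['force'],s['tcp_pos'],s['tool_rot'])
E
```

```text
[-97.06  21.27  74.16 113.68   4.79  20.69  53.88] [ 4.03 -0.02  4.04 -2.6  -0.26 -0.1   1.  ] [ 1.97 -0.43 -0.56] [611.92 247.92 237.59] [-0.13 45.33 -0.93]
```

View pics/t7.png

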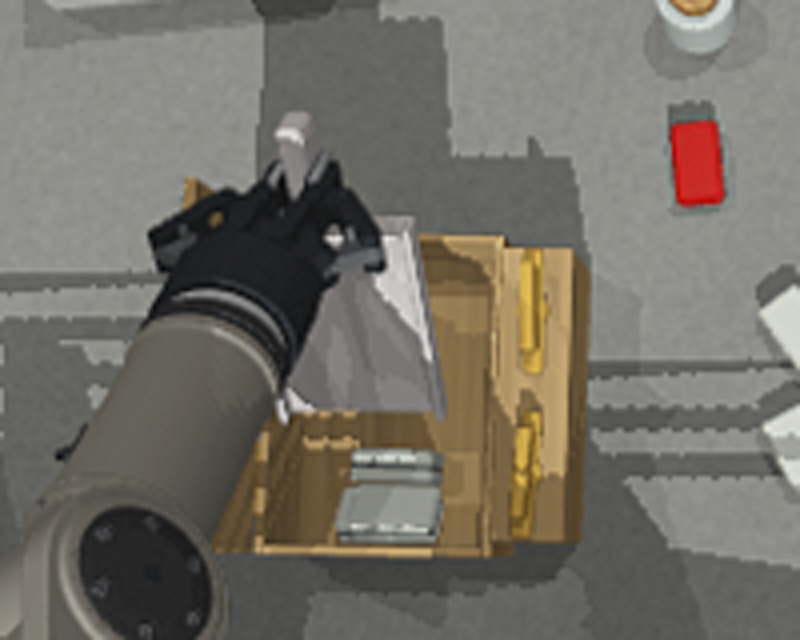

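```bash
python3 - <<'E'
from h import *
s=arm.sense()
delta([635,240,228],tilt(-1,-36),s)
delta([655,240,215],tilt(-1,-25),s)
E
```

```text
tcp [611.92 247.92 237.59] t 12.53 F [ 1.97 -0.43 -0.56] gap 0.164
twist [ 0.19  8.67 -0.04] slide [0.0231, -0.0076, 0.0097]
tcp [611.92 247.92 237.59] t 12.53 F [ 1.97 -0.43 -0.56] gap 0.164
twist [ 0.19 19.67 -0.02] slide [0.0464, -0.0073, 0.0148]
```

```bash

python3 -m creep '{"twist":[[0,3,0],[0,6,0],[0,9,0]],"slide":[[0.007,-0.001,0.003],[0.015,-0.003,0.006],[0.023,-0.004,0.009]],"jaw":[-1,-1,-1]}'
python3 - <<'E'
from h import *
s=arm.sense(); print(s['q'],s['qvel'])
delta([655,240,215],tilt(-1,-25),s)
E
```

```text
time: 12.9
tcp_pos: [639.3, 237.0, 231.6]
tool_rot: [0.0, 54.1, -1.4]
force: [0.7, 0.0, -2.2]
finger_gap: 0.166
[-77.06  20.34  57.89 103.55  -2.75  32.43  64.49] [ 50.26   5.01 -39.33 -27.76 -26.18  31.67  30.75]
tcp [639.29 237.   231.62] t 12.90 F [ 0.74  0.   -2.17] gap 0.166
twist [-0.41 10.93  0.22] slide [0.0226, 0.0034, 0.0029]
```

```bash

python3 -m creep '{"twist":[[0,3,0],[0,6,0],[0,9,0],[0,13,0],[0,17,0],[0,20,0],[0,20,0]],"slide":[[0.005,0.001,0.001],[0.01,0.002,0.002],[0.018,0.003,0.003],[0.02,0.003,0.003],[0.02,0.003,0],[0.02,0.003,0],[0.02,0.003,0]],"jaw":[-1,-1,-1,-1,-1,-1,-1]}'
python3 - <<'E'
from h import *
s=arm.sense(); print(s['q'],s['qvel'])
delta([655,240,215],tilt(-1,-16),s)
s,im=snap('scene','s8',(300,150,520,330),3.6)
s,im=snap('top','t8',(120,120,320,280),4)
E
```

```text
time: 13.78
tcp_pos: [652.4, 239.2, 215.7]
tool_rot: [-0.4, 73.8, -1.8]
force: [-0.8, -1.1, -1.4]
finger_gap: 0.165
[-54.45  29.62  44.61  82.07 -17.49  60.9   78.43] [-1.89 -0.78 -0.13  2.51  0.44 -1.08 -0.43]
tcp [652.37 239.15 215.7 ] t 13.78 F [-0.81 -1.1  -1.38] gap 0.165
twist [-0.45  0.19  0.24] slide [0.0014, 0.0009, 0.0023]
```

View pics/s8.png

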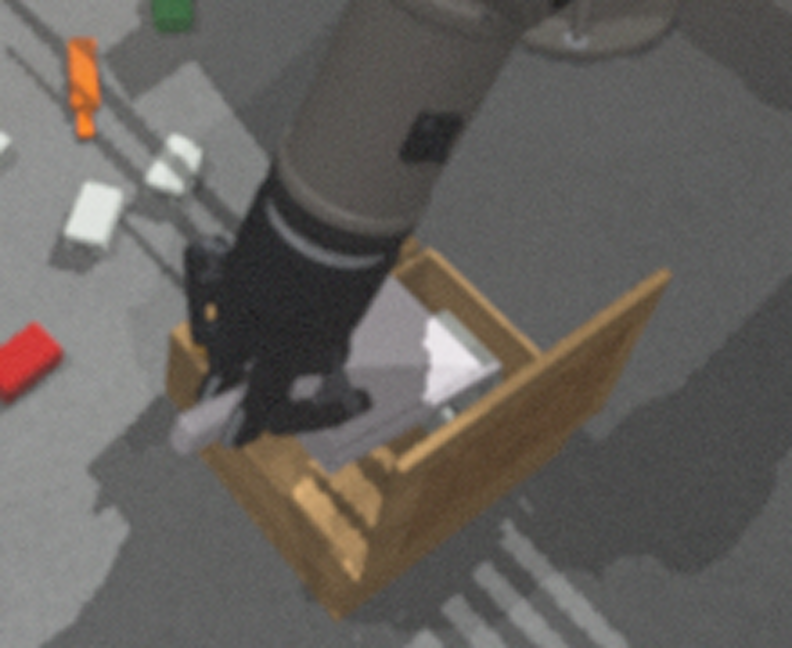

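View pics/t8.png

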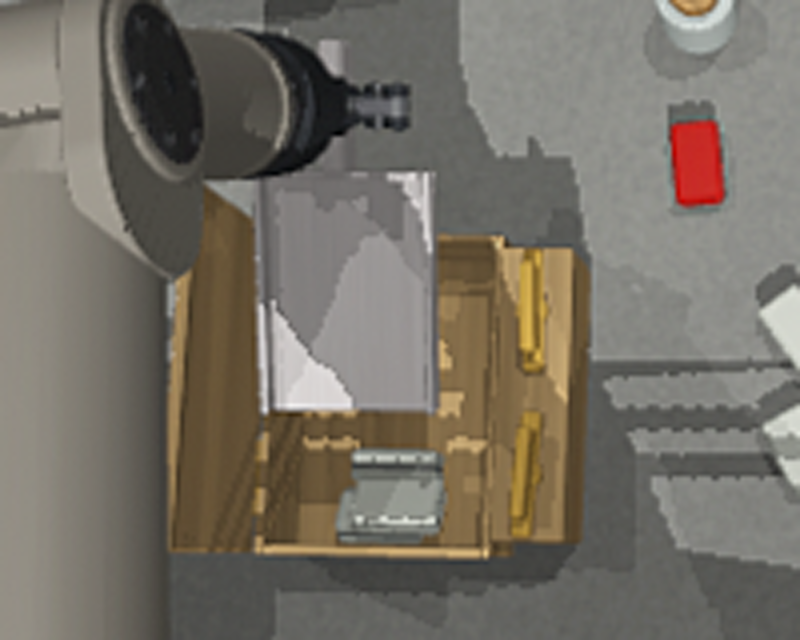

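The tray is empty and the pods are in the near end of the box. I'll carry the tray back level.

```bash
python3 - <<'E'
from h import *
delta([615,-60,215],tilt(3.5,0))
E
```

```text
tcp [650.6  240.35 214.56] t 13.88 F [ 0.22  0.7  -2.01] gap 0.163
twist [-4.84 16.06  0.78] slide [-0.0078, -0.3011, -0.0272]
```

```bash

python3 -m creep '{"twist":[[0,2,0],[0,5,0],[-0.4,8,0],[-0.8,11,0],[-1.2,14,0],[-1.8,16,0.2],[-2.4,16,0.3],[-3,16,0.4],[-3.6,16,0.5],[-4.2,16,0.6],[-4.8,16,0.7],[-4.8,16,0.8]],"slide":[[0,-0.01,-0.001],[-0.001,-0.03,-0.003],[-0.002,-0.055,-0.005],[-0.003,-0.085,-0.008],[-0.004,-0.115,-0.01],[-0.005,-0.145,-0.013],[-0.005,-0.175,-0.016],[-0.006,-0.205,-0.019],[-0.007,-0.235,-0.021],[-0.007,-0.265,-0.024],[-0.008,-0.29,-0.026],[-0.008,-0.301,-0.027]],"jaw":[-1,-1,-1,-1,-1,-1,-1,-1,-1,-1,-1,-1]}'
python3 - <<'E'
from h import *
s=arm.sense(); print(s['q'])
delta([591.2,-363.2,150],tilt(7.5,0),s)
E
```

```text
time: 15.38
tcp_pos: [614.6, -60.6, 215.3]
tool_rot: [-40.4, 89.9, -36.9]
force: [-0.6, -0.8, -1.1]
finger_gap: 0.169
[-22.67  30.55  42.48  77.87 -20.43  79.24 112.97]
tcp [614.64 -60.58 215.27] t 15.38 F [-0.58 -0.8  -1.12] gap 0.169
twist [-4.08  0.04  0.04] slide [0.0654, -0.3006, -0.0415]
```

```bash

python3 -m creep '{"twist":[[0,0,0],[-0.4,0,0],[-0.8,0,0],[-1.2,0,0],[-1.6,0,0],[-2,0,0],[-2.5,0,0],[-3,0,0],[-3.5,0,0],[-4,0,0],[-4,0,0],[-4,0,0]],"slide":[[0,-0.02,-0.003],[0,-0.05,-0.007],[0,-0.09,-0.012],[0,-0.13,-0.018],[0,-0.17,-0.023],[0,-0.21,-0.029],[0.01,-0.245,-0.034],[0.025,-0.275,-0.038],[0.045,-0.293,-0.041],[0.06,-0.3,-0.0415],[0.065,-0.3006,-0.0415],[0.065,-0.3006,-0.0415]],"jaw":[-1,-1,-1,-1,-1,-1,-1,-1,-1,-1,-1,-1]}'
python3 - <<'E'
from h import *
s,im=snap('wrist','w9'); print(s['q'])
delta([591.2,-363.2,9],tilt(7.5,0))
E
```

```text
time: 16.88
tcp_pos: [593.4, -359.4, 149.5]
tool_rot: [87.4, 89.9, 95.1]
force: [-0.1, -0.5, -2.2]
finger_gap: 0.166
[  8.71  42.2   39.91  68.44 -26.19  78.12 144.01]
tcp [ 593.69 -359.65  150.21] t 16.93 F [-0.39 -0.83 -1.56] gap 0.170
twist [ 0.22  0.05 -0.03] slide [0.1412, -0.0032, -0.0031]
```

View pics/w9.png

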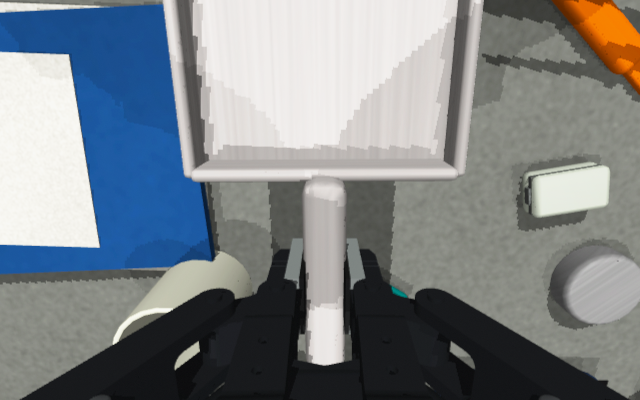

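```bash

python3 -m creep '{"twist":[[0.2,0,0],[0.2,0,0],[0.2,0,0],[0.2,0,0],[0.2,0,0],[0.2,0,0],[0.2,0,0],[0.2,0,0],[0.2,0,0],[0.2,0,0]],"slide":[[0.02,-0.003,-0.003],[0.04,-0.003,-0.003],[0.06,-0.003,-0.003],[0.08,-0.003,-0.003],[0.1,-0.003,-0.003],[0.115,-0.003,-0.003],[0.125,-0.003,-0.003],[0.13,-0.003,-0.003],[0.13,-0.003,-0.003],[0.13,-0.003,-0.003]],"jaw":[-1,-1,-1,-1,-1,-1,-1,-1,-1,-1]}'
python3 - <<'E'
from h import *
delta([591.2,-363.2,9],tilt(7.5,0))
E
```

```text
time: 18.18
tcp_pos: [590.4, -364.9, 20.5]
tool_rot: [-51.0, 89.9, -43.6]
force: [0.2, -0.1, -1.7]
finger_gap: 0.162
tcp [ 590.4  -364.92   20.52] t 18.18 F [ 0.22 -0.05 -1.73] gap 0.162
twist [-0.11  0.05  0.06] slide [0.0115, 0.0016, 0.001]
```

```bash

python3 -m creep '{"twist":[[0,0,0],[0,0,0],[0,0,0],[0,0,0],[0,0,0],[0,0,0]],"slide":[[0.003,0.001,0.001],[0.006,0.001,0.001],[0.009,0.001,0.001],[0.011,0.001,0.001],[0.0115,0.001,0.001],[0.0115,0.001,0.001]],"jaw":[-1,-1,-1,-1,-1,-1]}'

```

```text
time: 18.92
tcp_pos: [590.7, -363.3, 8.7]
tool_rot: [137.6, 90.0, 145.0]
force: [-0.9, 2.5, 1.9]
finger_gap: 0.166
```

```bash

python3 -m creep '{"twist":[[0,0,0],[0,0,0],[0,0,0],[0,0,0],[0,0,0],[0,0,0],[0,0,0],[0,0,0],[0,0,0],[0,0,0]],"slide":[[0,0,0],[0,0,0],[0,0,0],[0,0,0],[-0.02,0,0],[-0.05,0,0],[-0.1,0,-0.01],[-0.15,0,-0.03],[-0.2,0,-0.05],[-0.2,0,-0.06]],"jaw":[-0.4,0,0.2,0.2,0.2,0.2,0.2,0.2,0.2,0.2]}' 40
python3 - <<'E'
from h import *
s,im=snap('wrist','w10'); print(s['q'],s['tcp_pos'],s['qvel'])
im=cv2.imread('pics/w10.png')
E
```

```text
time: 20.18
tcp_pos: [531.8, -375.0, 215.9]
tool_rot: [-49.1, 89.3, -41.9]
force: [0.1, -0.5, 0.8]
finger_gap: 0.598
[  8.86  34.32  42.63  72.32 -22.79  80.98 146.84] [ 531.76 -374.98  215.89] [-0.68 -3.96 -0.79 16.56  2.02 -6.29  5.27]
```

View pics/w10.png

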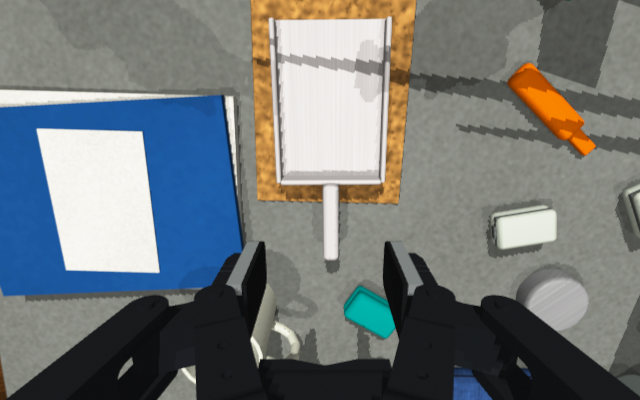

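```bash
python3 - <<'E'
from h import *
s,im=snap('top','t10',(280,130,480,280),4)
E
```

```text
(no output)
```

View pics/t10.png

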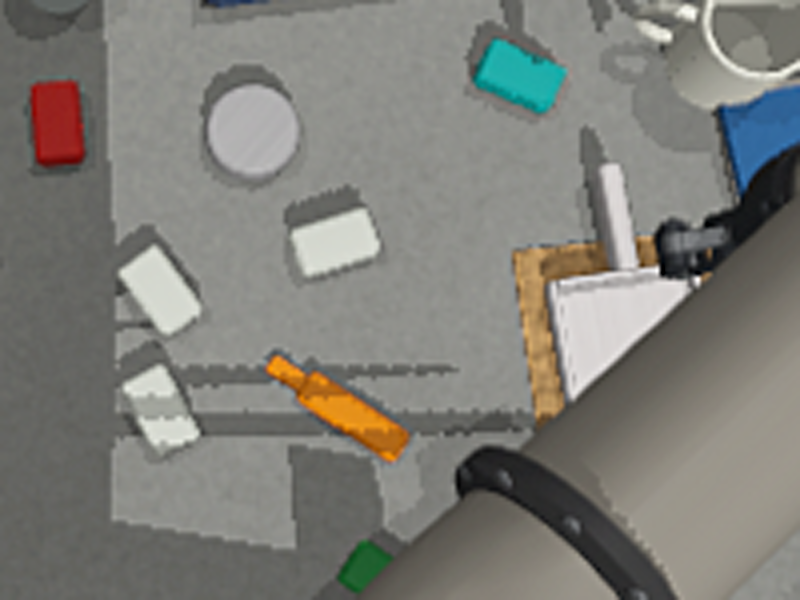

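```bash
python3 - <<'E'
from h import *
delta([545,-170,170],down(18))
E
```

```text
tcp [ 530.19 -372.32  210.31] t 20.27 F [-0.61  0.52 -0.23] gap 0.599
twist [-10.75   0.09   0.11] slide [0.04, 0.1989, 0.0401]
```

```bash

python3 -m creep '{"twist":[[0,0,0],[-3,0,0],[-6,0,0],[-9,0,0],[-10.5,0,0],[-10.5,0,0],[-10.5,0,0],[-10.5,0,0]],"slide":[[0,0.04,0.01],[0,0.08,0.016],[0.01,0.12,0.024],[0.02,0.16,0.032],[0.035,0.195,0.04],[0.04,0.199,0.04],[0.04,0.199,0.04],[0.04,0.199,0.04]],"jaw":[1,1,1,1,1,1,1,1]}'
python3 - <<'E'
from h import *
s,im=snap('wrist','w11'); print(s['q'],s['qvel'],s['tcp_pos'],s['tool_rot'])
E
```

```text
time: 21.28
tcp_pos: [545.2, -170.7, 168.5]
tool_rot: [-113.5, 89.9, -95.8]
force: [0.6, -0.6, -0.2]
finger_gap: 1.001
[-12.68  26.2   40.08  90.04 -17.49  70.18 138.2 ] [ 0.31 -0.42  0.19 -0.36 -0.23  0.05  0.11] [ 545.16 -170.69  168.46] [-113.53   89.91  -95.8 ]
```

View pics/w11.png

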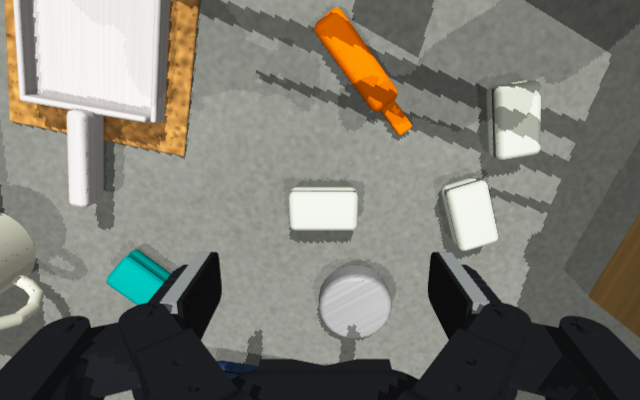

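```bash
python3 - <<'E'
from h import *
s=arm.sense()
for n,c in dict(B=[(290,191),(357,191),(357,230),(290,230)],A=[(446,190),(481,181),(496,240),(461,249)],C=[(497,90),(536,87),(541,155),(499,159)]).items():
    p=unproj('wrist',c,23,s); print(n,p.mean(0)[:2],[round(float(np.hypot(*(p[i]-p[i-1])[:2])),1) for i in range(4)],[round(float(np.degrees(np.arctan2(*(p[i]-p[i-1])[[1,0]]))),1) for i in range(4)])
E
```

```text
B [ 574.49 -162.07] [35.6, 56.8, 35.6, 58.7] [-163.9, 107.7, 19.2, -72.3]
A [539.92 -39.09] [57.8, 29.7, 57.4, 31.2] [-143.4, 123.1, 38.1, -56.0]
C [456.41 -35.82] [55.5, 30.1, 55.2, 34.2] [-152.7, 112.0, 31.5, -66.7]
```

```bash
python3 - <<'E'
from h import *
delta([573.5,-163,55],down(17.8))
E
```

```text
tcp [ 545.23 -170.72  168.63] t 21.32 F [ 0.28 -0.24 -0.57] gap 0.998
twist [-0.08 -0.01  0.08] slide [0.1136, -0.0011, 0.0293]
```

```bash

python3 -m creep '{"twist":[[0,0,0],[0,0,0],[0,0,0],[0,0,0],[0,0,0],[0,0,0]],"slide":[[0.03,-0.001,0.015],[0.06,-0.001,0.029],[0.09,-0.001,0.029],[0.11,-0.001,0.029],[0.1136,-0.001,0.029],[0.1136,-0.001,0.029]],"jaw":[1,1,1,1,1,1]}'
python3 - <<'E'
from h import *
s,im=snap('wrist','w12'); 
delta([573.5,-163,-1],down(17.8))
E
```

```text
time: 22.08
tcp_pos: [573.7, -161.7, 55.3]
tool_rot: [-63.2, 89.9, -45.4]
force: [-0.3, 0.0, 0.2]
finger_gap: 1.007
tcp [ 574.05 -161.64   55.78] t 22.12 F [ 0.01 -0.51  0.48] gap 1.000
twist [0.04 0.08 0.08] slide [0.0568, -0.001, -0.001]
```

View pics/w12.png

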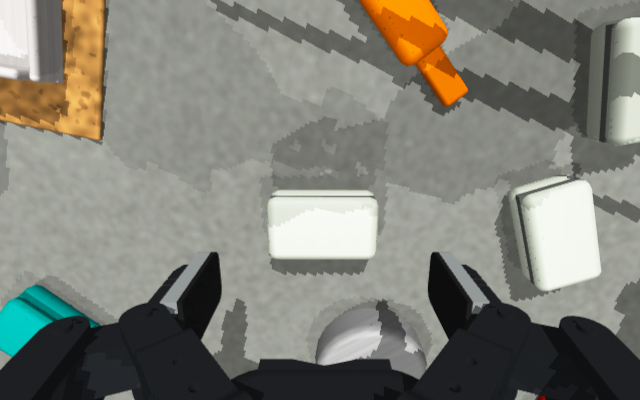

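```bash
python3 - <<'E'
from h import *
s=arm.sense(); p=unproj('wrist',[(268,196),(377,196),(377,258),(268,258)],23,s); print(p.mean(0))
delta([574,-163,-1],down(17.8))
E
python3 -m creep '{"twist":[[0,0,0],[0,0,0],[0,0,0],[0,0,0],[0,0,0],[0,0,0],[0,0,0],[0,0,0],[0,0,0],[0,0,0]],"slide":[[0.02,-0.001,0],[0.04,-0.001,0],[0.05,-0.001,0],[0.055,-0.001,0],[0.055,-0.001,0],[0.055,-0.001,0],[0.055,-0.001,0],[0.055,-0.001,0],[0.055,-0.001,0],[0.055,-0.001,0]],"jaw":[1,1,1,1,0.4,0,-0.5,-1,-1,-1]}' 40
python3 - <<'E'
from h import *
s,im=snap('wrist','w13')
E
```

```text
[ 574.33 -162.32   23.  ]
tcp [ 574.05 -161.64   55.78] t 22.12 F [ 0.01 -0.51  0.48] gap 1.000
twist [0.04 0.08 0.08] slide [0.0568, -0.0012, -0.0005]
time: 23.38
tcp_pos: [574.1, -161.8, 0.2]
tool_rot: [-30.9, 90.0, -13.0]
force: [-0.2, 0.4, 3.3]
finger_gap: 0.695
```

View pics/w13.png

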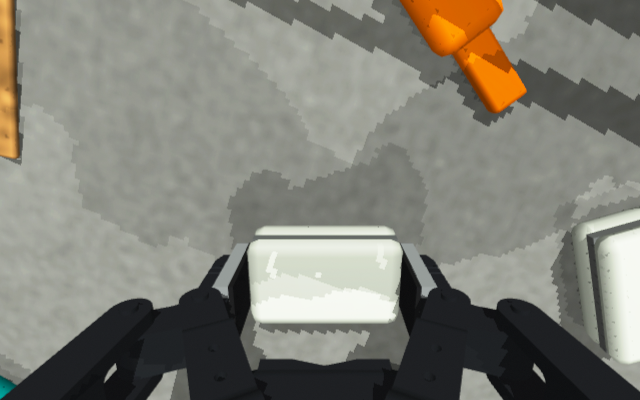

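```bash
python3 - <<'E'
from h import *
delta([540,245,185],down(0))
E
```

```text
tcp [ 574.04 -161.72    0.16] t 23.43 F [-0.07 -0.04  5.09] gap 0.692
twist [17.89  0.04  0.01] slide [-0.1849, 0.3974, 0.0927]
```

```bash

python3 -m creep '{"twist":[[0,0,0],[0,0,0],[0,0,0],[0,0,0],[0,0,0],[2,0,0],[5,0,0],[8,0,0],[11,0,0],[14,0,0],[17,0,0],[18,0,0]],"slide":[[-0.02,0,0],[-0.06,0,0],[-0.11,0.01,0.002],[-0.16,0.04,0.009],[-0.185,0.08,0.018],[-0.185,0.12,0.028],[-0.185,0.165,0.038],[-0.185,0.21,0.05],[-0.185,0.26,0.06],[-0.185,0.31,0.072],[-0.185,0.36,0.084],[-0.185,0.397,0.0927]],"jaw":[-1,-1,-1,-1,-1,-1,-1,-1,-1,-1,-1,-1]}'
python3 - <<'E'
from h import *
s,im=snap('wrist','w14');print(s['q'],s['qvel'])
delta([540,245,30],down(0))
E
```

```text
time: 24.92
tcp_pos: [538.9, 247.7, 185.2]
tool_rot: [118.6, 89.9, 118.6]
force: [0.9, 1.0, -0.3]
finger_gap: 0.689
[-52.67  27.89  39.03  84.88 -17.95  73.58  78.18] [-19.42  10.98  -2.44 -15.85  -3.78   5.88 -33.83]
tcp [537.4  255.22 184.64] t 24.98 F [-0.19  5.9  -1.16] gap 0.694
twist [ 0.46 -0.09 -0.35] slide [0.1546, -0.0112, 0.0028]
```

View pics/w14.png

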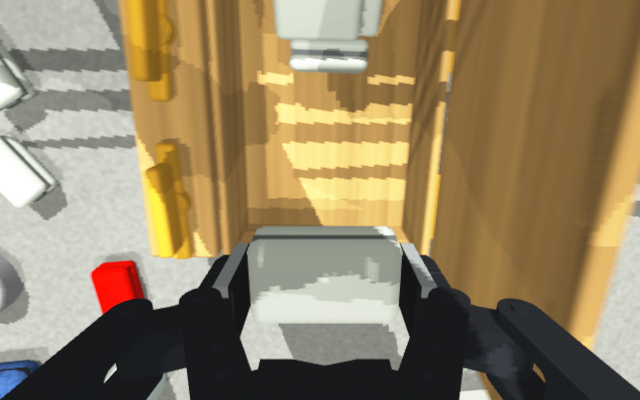

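```bash

python3 -m creep '{"twist":[[0,0,0],[0,0,0],[0,0,0]],"slide":[[0,-0.01,0],[0,-0.01,0],[0,-0.01,0]],"jaw":[-1,-1,-1]}'
python3 - <<'E'
from h import *
s,im=snap('top','t14',(120,120,320,280),4)
delta([535,232,32],down(0))
E
```

```text
time: 25.35
tcp_pos: [540.3, 232.9, 185.1]
tool_rot: [61.5, 90.0, 61.2]
force: [0.2, -0.4, -0.3]
finger_gap: 0.692
tcp [540.2  233.35 184.99] t 25.40 F [-0.49 -0.1  -0.14] gap 0.693
twist [-0.25 -0.   -0.02] slide [0.153, -0.0014, -0.0052]
```

View pics/t14.png

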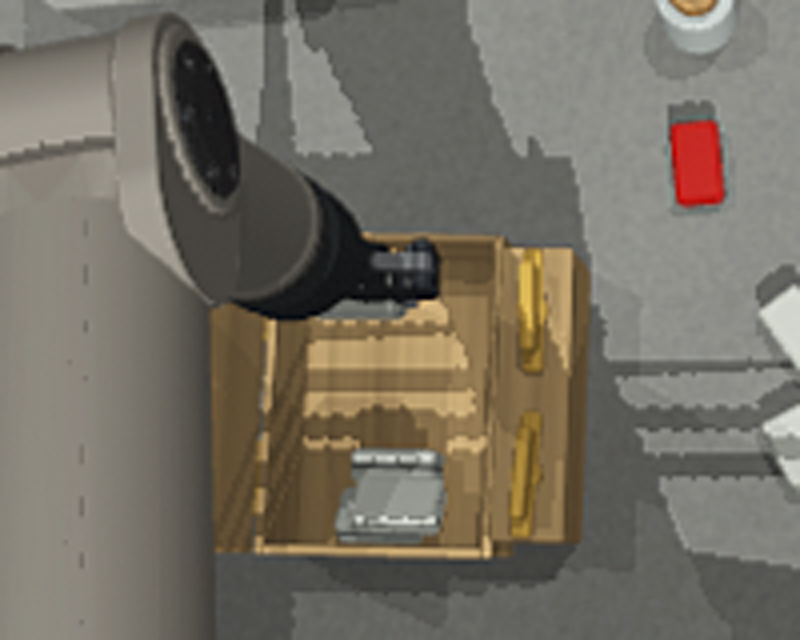

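```bash
python3 - <<'E'
from h import *
s,im=snap('scene','s14',(270,0,640,330),2.1)
E
```

```text
(no output)
```

View pics/s14.png

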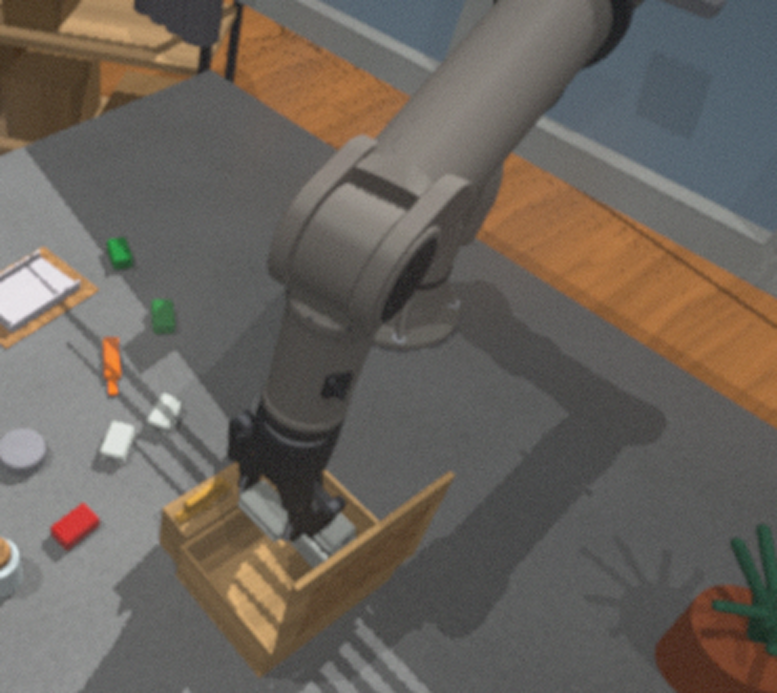

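```bash

python3 -m creep '{"twist":[[0,0,0],[0,0,0],[0,0,0],[0,0,0],[0,0,0],[0,0,0],[0,0,0],[0,0,0],[0,0,0],[0,0,0],[0,0,0],[0,0,0]],"slide":[[0.03,-0.001,-0.003],[0.06,-0.001,-0.005],[0.09,-0.001,-0.005],[0.12,-0.001,-0.005],[0.14,-0.001,-0.005],[0.158,-0.001,-0.005],[0.158,-0.001,-0.005],[0.158,-0.001,-0.005],[0.158,-0.001,-0.005],[0.12,-0.001,-0.005],[0.06,-0.001,-0.005],[0.0,-0.001,-0.005]],"jaw":[-1,-1,-1,-1,-1,-1,-1,0.7,0.7,0.7,0.7,0.7]}'
python3 - <<'E'
from h import *
s,im=snap('wrist','w15');print(s['q'],s['tcp_pos'],s['force'],s['finger_gap'])
E
```

```text
time: 26.95
tcp_pos: [534.8, 232.8, 186.4]
tool_rot: [-110.9, 89.9, -111.1]
force: [1.0, 1.5, -0.3]
finger_gap: 0.852
[-52.53  26.76  39.67  86.44 -17.43  73.14  79.02] [534.79 232.78 186.41] [ 0.97  1.53 -0.3 ] 0.8518856158686811
```

View pics/w15.png

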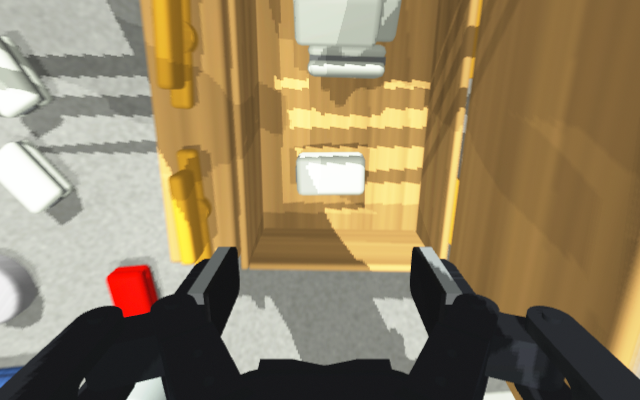

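```bash
python3 - <<'E'
from h import *
delta([518,-55,170],down(37.5))
E
```

```text
tcp [540.17 233.95 195.88] t 27.00 F [3.19 0.21 5.07] gap 0.847
twist [-37.67   0.92  -0.08] slide [0.0237, -0.2892, -0.0216]
```

```bash

python3 -m creep '{"twist":[[0,0,0],[0,0,0],[-5,0,0],[-10,0,0],[-15,0,0],[-20,0,0],[-27,0,0],[-34,0,0],[-37.5,0,0],[-37.5,0,0],[-37.5,0,0]],"slide":[[0,-0.03,-0.002],[0,-0.07,-0.005],[0,-0.11,-0.008],[0,-0.15,-0.01],[0,-0.19,-0.012],[0,-0.23,-0.015],[0,-0.265,-0.018],[0.01,-0.285,-0.02],[0.015,-0.289,-0.021],[0.015,-0.289,-0.021],[0.015,-0.289,-0.021]],"jaw":[0.7,0.7,0.7,0.4,0.4,0.4,0.4,0.4,0.4,0.4,0.4]}'
python3 - <<'E'
from h import *
s,im=snap('wrist','w16');print(s['q'],s['qvel'],s['tcp_pos'],s['tool_rot'],s['finger_gap'])
E
```

```text
time: 28.38
tcp_pos: [513.5, -55.0, 169.8]
tool_rot: [13.0, 90.0, 50.4]
force: [0.4, -0.7, -0.6]
finger_gap: 0.698
[-25.57  18.77  38.05  98.52 -12.45  66.99 143.26] [-0.5   0.07 -0.2  -0.24 -0.04 -0.08  0.25] [513.48 -55.03 169.83] [13.   89.99 50.36] 0.6979327968812513
```

View pics/w16.png

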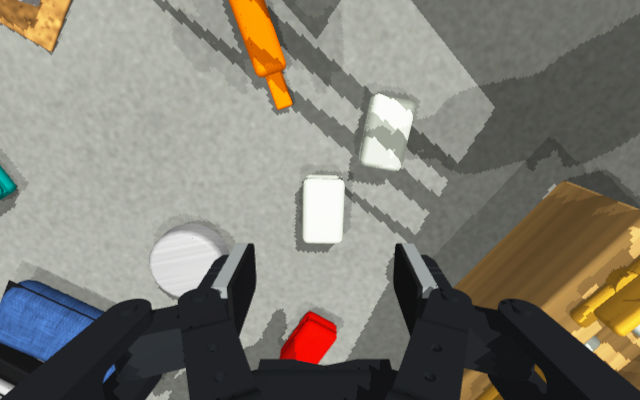

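```bash
python3 - <<'E'
from h import *
s=arm.sense()
for n,c in dict(A=[(304,180),(344,179),(344,243),(303,243)],C=[(373,94),(413,98),(402,168),(361,163)]).items():
    p=unproj('wrist',c,23,s); print(n,p.mean(0)[:2],[round(float(np.hypot(*(p[i]-p[i-1])[:2])),1) for i in range(4)],[round(float(np.degrees(np.arctan2(*(p[i]-p[i-1])[[1,0]]))),1) for i in range(4)])
delta([541,-38,60],down(38),s)
E
```

```text
A [539.56 -35.61] [57.9, 33.7, 58.8, 36.5] [-144.4, 128.9, 38.3, -52.6]
C [453.36 -36.73] [55.9, 31.8, 56.8, 34.6] [-150.7, 121.9, 32.2, -59.7]
tcp [513.61 -54.82 169.9 ] t 28.43 F [ 0.63  0.51 -0.42] gap 0.700
twist [-0.6   0.02  0.  ] slide [0.1099, -0.0033, 0.0319]
```

```bash

python3 -m creep '{"twist":[[0,0,0],[0,0,0],[0,0,0],[0,0,0],[0,0,0],[0,0,0],[0,0,0],[0,0,0],[0,0,0],[0,0,0],[0,0,0],[0,0,0]],"slide":[[0.03,0,0.01],[0.07,0,0.02],[0.11,0,0.032],[0.14,0,0.032],[0.16,0,0.032],[0.168,0,0.032],[0.168,0,0.032],[0.168,0,0.032],[0.168,0,0.032],[0.168,0,0.032],[0.168,0,0.032],[0.168,0,0.032]],"jaw":[0.4,0.4,0.4,0.4,0.4,0.4,0.4,0,-0.5,-1,-1,-1]}' 40
python3 - <<'E'
from h import *
s,im=snap('wrist','w17')
delta([545,235,185],down(0))
E
```

```text
time: 29.92
tcp_pos: [540.0, -36.0, 2.9]
tool_rot: [-33.3, 89.9, 4.1]
force: [0.8, -0.1, 5.9]
finger_gap: 0.412
tcp [540.03 -35.97   2.94] t 29.98 F [0.25 0.28 6.44] gap 0.408
twist [37.39  0.14  0.04] slide [-0.182, 0.212, 0.1689]
```

View pics/w17.png

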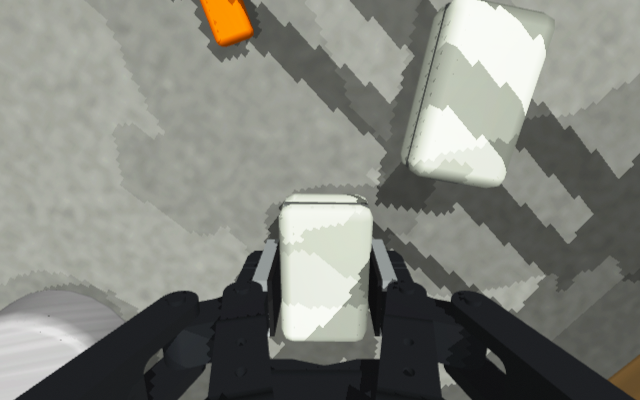

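```bash

python3 -m creep '{"twist":[[0,0,0],[0,0,0],[0,0,0],[3,0,0],[8,0,0],[13,0,0],[18,0,0],[24,0,0],[30,0,0],[35,0,0],[37.5,0,0],[37.5,0,0]],"slide":[[-0.02,0,0],[-0.06,0,0],[-0.11,0.005,0.005],[-0.15,0.03,0.024],[-0.182,0.055,0.044],[-0.182,0.085,0.068],[-0.182,0.115,0.092],[-0.182,0.145,0.116],[-0.182,0.175,0.139],[-0.182,0.2,0.155],[-0.182,0.214,0.16],[-0.182,0.216,0.161]],"jaw":[-1,-1,-1,-1,-1,-1,-1,-1,-1,-1,-1,-1]}'
python3 -m creep '{"twist":[[0,0,0]],"slide":[[0,0,0]],"jaw":[-1]}'
python3 - <<'E'
from h import *
s,im=snap('wrist','w18');print(s['q'],s['qvel'])
delta([535,232,38],down(0))
E
```

```text
time: 31.48
tcp_pos: [534.5, 235.2, 183.0]
tool_rot: [179.3, 89.9, 179.4]
force: [-0.3, -0.9, -0.0]
finger_gap: 0.411
time: 31.6
tcp_pos: [535.5, 232.6, 183.5]
tool_rot: [-123.8, 89.9, -124.0]
force: [0.3, -0.4, 0.5]
finger_gap: 0.411
[-53.49  27.35  41.33  86.63 -18.46  73.05  79.95] [ 0.85 -0.28  0.65  0.13  0.    0.07 -0.14]
tcp [535.75 232.08 183.65] t 31.65 F [ 1.18  0.47 -0.4 ] gap 0.412
twist [-0.19 -0.01  0.04] slide [0.1457, 0.0, -0.0007]
```

View pics/w18.png

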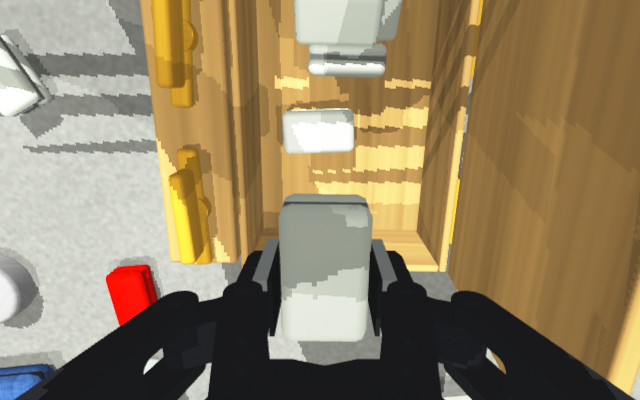

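```bash
python3 - <<'E'
from h import *
s=arm.sense()
p=unproj('wrist',[(283,113),(353,110),(354,151),(286,154)],30,s);print(p,p.mean(0))
p=unproj('wrist',[(308,60),(385,60),(385,77),(310,75)],20,s);print(p)
E
```

```text
[[484.11 198.81  30.  ]
 [481.92 256.01  30.  ]
 [515.65 257.51  30.  ]
 [518.01 200.09  30.  ]] [499.92 228.1   30.  ]
[[442.79 219.5   20.  ]
 [443.02 281.98  20.  ]
 [456.14 282.57  20.  ]
 [454.36 220.95  20.  ]]
```

```bash

python3 -m creep '{"twist":[[0,0,0],[0,0,0],[0,0,0],[0,0,0],[0,0,0],[0,0,0],[0,0,0],[0,0,0],[0,0,0],[0,0,0],[0,0,0],[0,0,0]],"slide":[[0.03,0.002,0.012],[0.06,0.003,0.017],[0.1,0.003,0.017],[0.13,0.003,0.017],[0.15,0.003,0.017],[0.158,0.003,0.017],[0.158,0.003,0.017],[0.158,0.003,0.017],[0.158,0.003,0.017],[0.12,0.003,0.017],[0.06,0.003,0.01],[0.0,0.003,0]],"jaw":[-1,-1,-1,-1,-1,-1,-1,0.1,0.1,0.1,0.1,0.4]}'
python3 -m creep '{"twist":[[0,0,0]],"slide":[[0,0,0]],"jaw":[0.4]}'
python3 - <<'E'
from h import *
s,im=snap('wrist','w19');print(s['q'],s['tcp_pos'],s['force'],s['finger_gap'])
delta([435,-60,170],down(32),s)
E
```

```text
time: 33.15
tcp_pos: [535.5, 236.4, 185.8]
tool_rot: [22.6, 90.0, 22.5]
force: [0.9, 0.9, 0.2]
finger_gap: 0.699
time: 33.28
tcp_pos: [539.2, 237.5, 190.4]
tool_rot: [28.5, 89.3, 28.4]
force: [0.6, -0.1, -1.2]
finger_gap: 0.705
[-53.92  27.17  41.71  85.97 -18.67  73.19  79.76] [539.2  237.49 190.38] [ 0.63 -0.07 -1.15] 0.7045626031825569
tcp [539.2  237.49 190.38] t 33.27 F [ 0.63 -0.07 -1.15] gap 0.705
twist [-32.09   0.73  -0.16] slide [0.0174, -0.2978, -0.104]
```

View pics/w19.png

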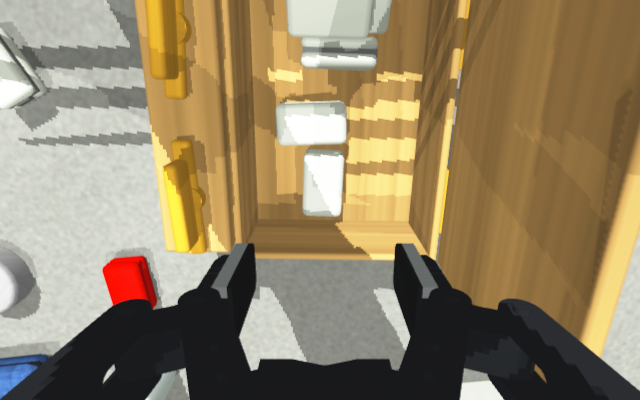

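```bash

python3 -m creep '{"twist":[[0,0,0],[0,0,0],[-4,0,0],[-8,0,0],[-13,0,0],[-18,0,0],[-24,0,0],[-29,0,0],[-32,0,0],[-32,0,0],[-32,0,0]],"slide":[[0,-0.03,-0.01],[0,-0.07,-0.024],[0,-0.11,-0.038],[0,-0.15,-0.052],[0,-0.19,-0.066],[0,-0.23,-0.08],[0,-0.265,-0.093],[0.01,-0.287,-0.1],[0.015,-0.297,-0.104],[0.015,-0.298,-0.104],[0.015,-0.298,-0.104]],"jaw":[0.4,0.4,0.4,0.4,0.4,0.4,0.4,0.4,0.4,0.4,0.4]}'
python3 - <<'E'
from h import *
s,im=snap('wrist','w20');print(s['q'],s['qvel'],s['tcp_pos'],s['tool_rot'],s['finger_gap'])
E
```

```text
time: 34.7
tcp_pos: [430.9, -60.6, 168.3]
tool_rot: [140.1, 89.9, 172.0]
force: [-1.2, 1.0, 0.3]
finger_gap: 0.702
[-35.54   8.73  46.37 110.31  -7.03  63.87 135.49] [-0.65 -0.21 -0.29 -0.55  0.1   0.03  0.19] [430.88 -60.61 168.29] [140.08  89.94 171.97] 0.702395764265408
```

View pics/w20.png

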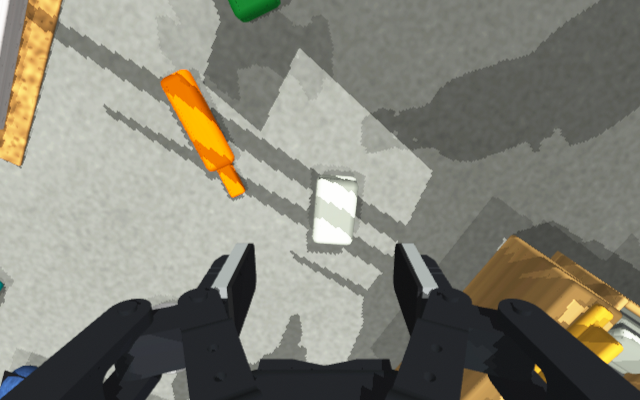

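```bash
python3 - <<'E'
from h import *
s=arm.sense()
p=unproj('wrist',[(317,178),(357,180),(352,245),(313,243)],23,s); print(p.mean(0)[:2],[round(float(np.hypot(*(p[i]-p[i-1])[:2])),1) for i in range(4)],[round(float(np.degrees(np.arctan2(*(p[i]-p[i-1])[[1,0]]))),1) for i in range(4)])
delta([p.mean(0)[0],p.mean(0)[1],2],down(28.5),s)
E
```

```text
[453.36 -35.84] [59.5, 33.6, 59.6, 34.6] [-151.8, 119.0, 29.1, -61.3]
tcp [431.1  -60.43 168.46] t 34.75 F [ 0.34  0.16 -0.42] gap 0.697
twist [ 3.43 -0.03 -0.02] slide [0.1664, 0.009, 0.032]
```

```bash

python3 -m creep '{"twist":[[1,0,0],[2,0,0],[3.4,0,0],[3.4,0,0],[3.4,0,0],[3.4,0,0],[3.4,0,0],[3.4,0,0],[3.4,0,0],[3.4,0,0],[3.4,0,0],[3.4,0,0]],"slide":[[0.03,0.005,0.01],[0.07,0.009,0.02],[0.11,0.009,0.032],[0.14,0.009,0.032],[0.16,0.009,0.032],[0.166,0.009,0.032],[0.166,0.009,0.032],[0.166,0.009,0.032],[0.166,0.009,0.032],[0.166,0.009,0.032],[0.166,0.009,0.032],[0.166,0.009,0.032]],"jaw":[0.4,0.4,0.4,0.4,0.4,0.4,0.4,0,-0.5,-1,-1,-1]}' 40
python3 - <<'E'
from h import *
s,im=snap('wrist','w21')
delta([550,235,185],down(0))
E
```

```text
time: 36.25
tcp_pos: [454.6, -36.7, 3.8]
tool_rot: [-17.0, 89.9, 11.5]
force: [-0.9, -0.0, 7.2]
finger_gap: 0.414
tcp [454.58 -36.71   3.76] t 36.30 F [0.3  0.23 6.51] gap 0.415
twist [28.49  0.14  0.01] slide [-0.1809, 0.1932, 0.2139]
```

View pics/w21.png

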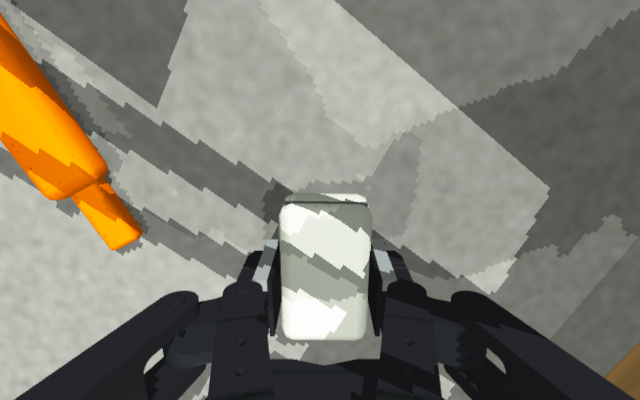

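```bash

python3 -m creep '{"twist":[[0,0,0],[0,0,0],[0,0,0],[3,0,0],[6,0,0],[9,0,0],[13,0,0],[17,0,0],[21,0,0],[25,0,0],[28,0,0],[28.5,0,0]],"slide":[[-0.02,0,0],[-0.06,0,0],[-0.11,0.005,0.005],[-0.15,0.025,0.028],[-0.181,0.05,0.055],[-0.181,0.075,0.083],[-0.181,0.1,0.11],[-0.181,0.125,0.138],[-0.181,0.15,0.166],[-0.181,0.175,0.194],[-0.181,0.19,0.211],[-0.181,0.193,0.214]],"jaw":[-1,-1,-1,-1,-1,-1,-1,-1,-1,-1,-1,-1]}'
python3 -m creep '{"twist":[[0,0,0],[0,0,0]],"slide":[[0,0,0],[0,0,0]],"jaw":[-1,-1]}'
python3 - <<'E'
from h import *
s,im=snap('wrist','w22');print(s['q'],s['qvel'])
delta([551,235,39],down(0))
E
```

```text
time: 37.8
tcp_pos: [548.8, 237.1, 182.8]
tool_rot: [-169.0, 89.9, -168.8]
force: [-1.0, -0.1, -0.2]
finger_gap: 0.412
time: 38.05
tcp_pos: [549.3, 233.1, 183.8]
tool_rot: [-145.1, 90.0, -145.2]
force: [-0.5, -0.3, -0.5]
finger_gap: 0.412
[-54.51  29.98  45.28  84.48 -21.6   74.57  82.56] [ 0.09 -0.15 -0.01 -0.17 -0.18 -0.08 -0.19]
tcp [549.3  233.36 183.92] t 38.10 F [ 0.29  0.37 -0.61] gap 0.416
twist [-0.13 -0.02  0.  ] slide [0.1449, 0.0017, 0.0018]
```

View pics/w22.png

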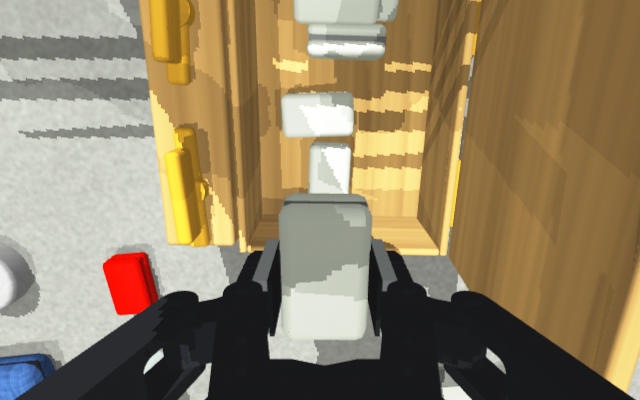

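```bash

python3 -m creep '{"twist":[[0,0,0],[0,0,0],[0,0,0],[0,0,0],[0,0,0],[0,0,0],[0,0,0],[0,0,0],[0,0,0],[0,0,0],[0,0,0],[0,0,0]],"slide":[[0.03,0.002,0],[0.06,0.003,0],[0.1,0.004,0.001],[0.125,0.004,0.001],[0.14,0.004,0.001],[0.144,0.004,0.001],[0.144,0.004,0.001],[0.144,0.004,0.001],[0.144,0.004,0.001],[0.1,0.004,0],[0.05,0.004,0],[-0.01,0,0]],"jaw":[-1,-1,-1,-1,-1,-1,-1,0.1,0.1,0.1,0.1,0.1]}'
python3 -m creep '{"twist":[[0,0,0],[0,0,0]],"slide":[[0,-0.02,0],[0,-0.04,0]],"jaw":[0.1,0.1]}'
python3 - <<'E'
from h import *
s,im=snap('wrist','w23');print(s['q'],s['tcp_pos'],s['force'],s['finger_gap'])
s,im=snap('scene','s23',(300,150,520,330),3.6)
E
```

```text
time: 39.6
tcp_pos: [548.6, 235.5, 194.8]
tool_rot: [-178.6, 89.9, -178.6]
force: [0.9, 0.2, -0.4]
finger_gap: 0.55
time: 39.85
tcp_pos: [549.2, 194.0, 193.7]
tool_rot: [127.8, 90.0, 127.8]
force: [-0.3, 0.8, -0.1]
finger_gap: 0.549
[-52.49  27.9   46.27  86.12 -20.53  74.77  85.86] [549.17 193.96 193.7 ] [-0.27  0.83 -0.13] 0.5490320561442255
```

View pics/w23.png

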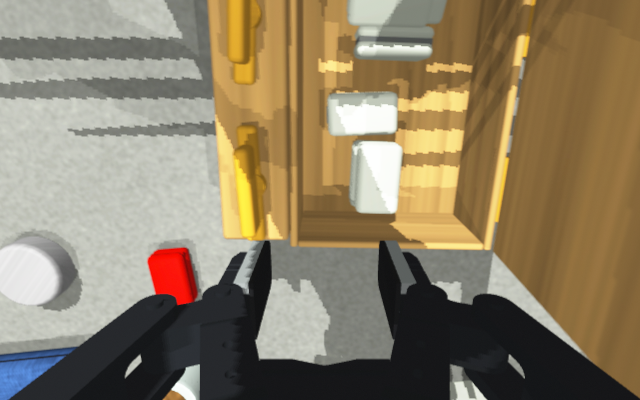

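View pics/s23.png

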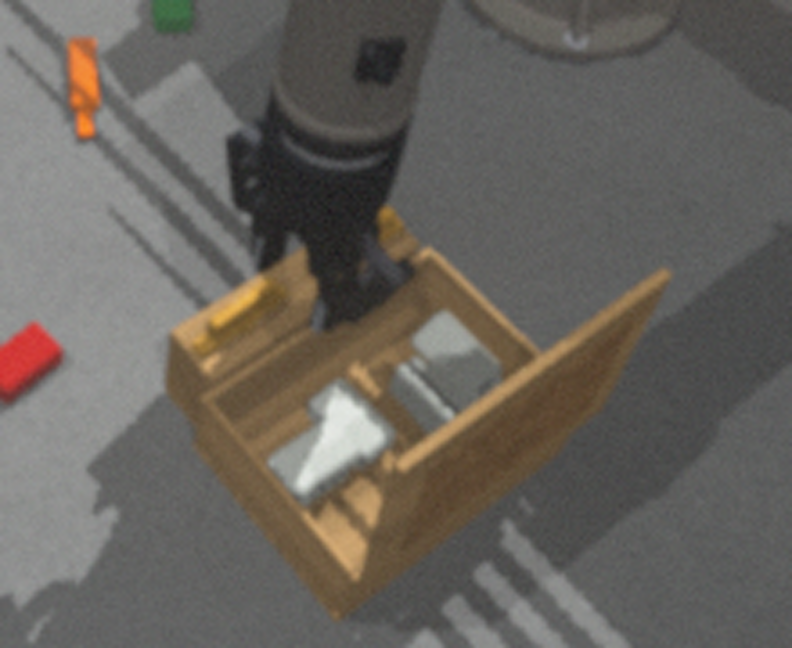

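```bash

python3 -m creep '{"twist":[[0,0,0],[0,0,0],[0,0,0],[0,0,0],[0,0,0]],"slide":[[0,0.01,-0.04],[0,0.025,-0.08],[0,0.03,-0.1],[0,0.03,-0.1],[0,0.03,-0.1]],"jaw":[0.1,0.1,0.1,0.1,0.1]}'
python3 - <<'E'
from h import *
s,im=snap('wrist','w24',(180,0,500,250),2.4);print(s['q'],s['tcp_pos'])
s,im=snap('top','t24',(120,120,320,280),4)
E
```

```text
time: 40.58
tcp_pos: [449.8, 224.7, 193.2]
tool_rot: [-104.1, 89.9, -104.2]
force: [-0.2, 0.5, -0.3]
finger_gap: 0.55
[-66.78  17.55  48.3   98.71 -13.81  69.99  74.94] [449.83 224.71 193.18]
```

View pics/w24.png

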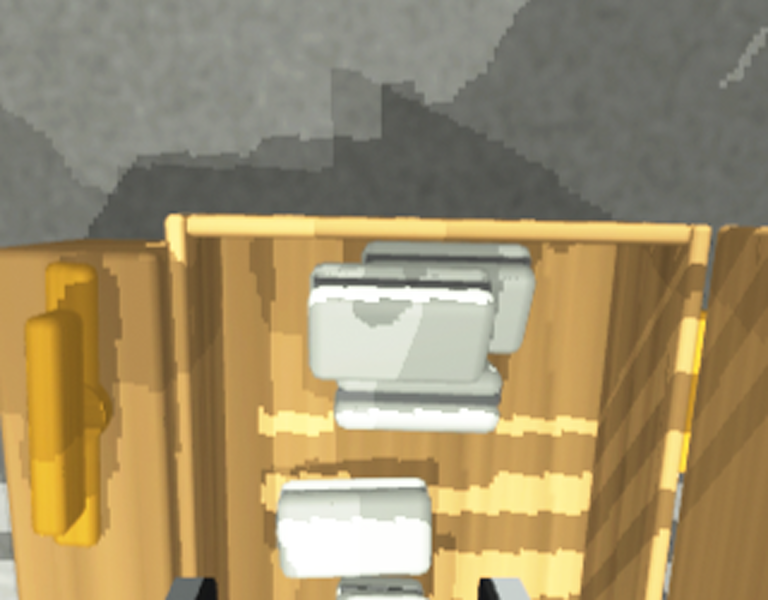

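View pics/t24.png

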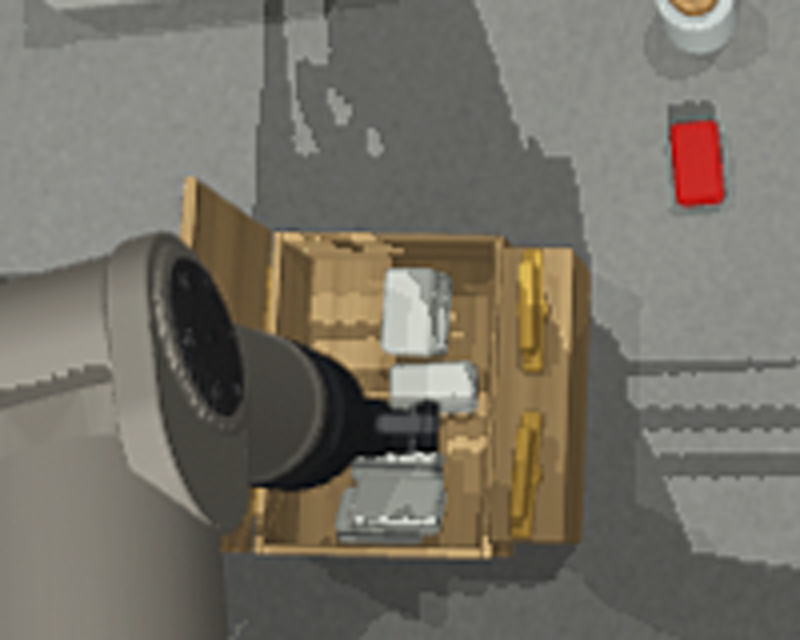

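```bash

python3 -m creep '{"twist":[[0,0,0],[0,0,0],[0,0,0],[0,0,0],[0,0,0],[0,0,0],[0,0,0],[0,0,0],[0,0,0]],"slide":[[-0.05,0,0],[-0.11,0,0.01],[-0.11,0.04,0.02],[-0.11,0.08,0.03],[-0.11,0.12,0.037],[-0.11,0.15,0.037],[-0.11,0.17,0.037],[-0.11,0.175,0.037],[-0.11,0.175,0.037]],"jaw":[-1,-1,-1,-1,-1,-1,-1,-1,-1]}'
python3 - <<'E'
from h import *
s,im=snap('top','t25',(60,60,320,260),3);print(s['q'],s['tcp_pos'],s['force'])
s,im=snap('scene','s25',(270,0,640,330),2.1)
delta([487,385,208],down(0))
E
```

```text
time: 41.8
tcp_pos: [487.2, 399.1, 303.3]
tool_rot: [-96.0, 89.9, -96.0]
force: [1.6, -0.1, 0.6]
finger_gap: -0.0
[-66.48  31.02  45.49  65.32 -21.51  91.74  63.85] [487.16 399.08 303.29] [ 1.56 -0.08  0.64]
tcp [487.24 398.38 303.86] t 41.90 F [ 0.39 -0.12 -0.04] gap 0.000
twist [-0.15  0.01  0.04] slide [0.0959, -0.0133, -0.0002]
```

View pics/s25.png

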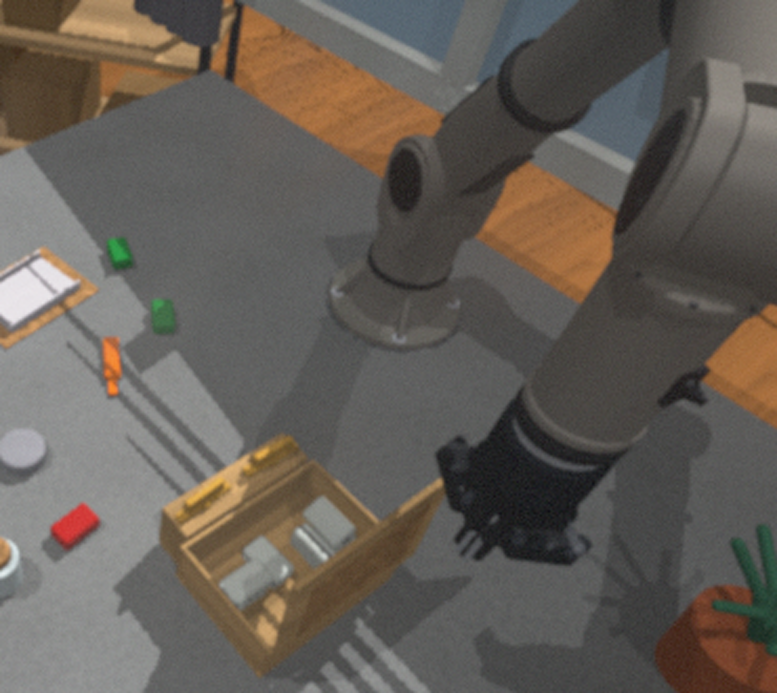

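```bash

python3 -m creep '{"twist":[[0,0,0],[0,0,0],[0,0,0],[0,0,0],[0,0,0],[0,0,0],[0,0,0],[0,0,0],[0,0,0]],"slide":[[0.04,0,0],[0.075,0,0],[0.083,0,0],[0.083,-0.02,0],[0.083,-0.04,0],[0.083,-0.055,0],[0.084,-0.07,0],[0.085,-0.08,0],[0.086,-0.088,0]],"jaw":[-1,-1,-1,-1,-1,-1,-1,-1,-1]}'
python3 - <<'E'
from h import *
s,im=snap('scene','s26',(270,0,640,330),2.1);print(s['q'],s['tcp_pos'],s['force'])
E
```

```text
time: 43.02
tcp_pos: [486.7, 312.0, 218.0]
tool_rot: [60.5, 89.9, 60.5]
force: [0.9, 0.8, 0.8]
finger_gap: -0.0
[-66.13  26.28  46.6   84.66 -19.29  77.28  71.76] [486.65 311.99 217.96] [0.86 0.8  0.8 ]
```

View pics/s26.png

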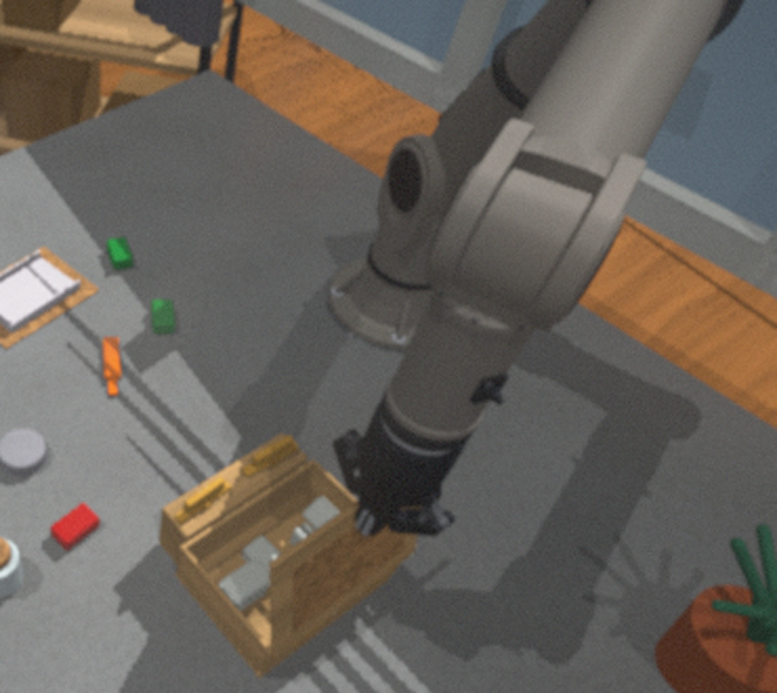

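The lid is moving and has tilted inward. I'll follow its arc down.

```bash

python3 -m creep '{"twist":[[0,0,0],[0,0,0],[0,0,0],[0,0,0],[0,0,0],[0,0,0],[0,0,0],[0,0,0],[0,0,0],[0,0,0],[0,0,0]],"slide":[[0.005,-0.018,0],[0.012,-0.037,0],[0.022,-0.052,0],[0.033,-0.067,0],[0.047,-0.08,0],[0.061,-0.091,0],[0.075,-0.098,0],[0.088,-0.104,0],[0.1,-0.109,0],[0.1,-0.109,0],[0.1,-0.109,0]],"jaw":[-1,-1,-1,-1,-1,-1,-1,-1,-1,-1,-1]}'
python3 - <<'E'
from h import *
s,im=snap('scene','s27',(270,0,640,330),2.1);print(s['q'],s['tcp_pos'],s['force'])
E
```

```text
time: 44.45
tcp_pos: [486.7, 203.3, 117.8]
tool_rot: [20.9, 90.0, 20.9]
force: [-0.1, 0.1, -1.0]
finger_gap: -0.001
[-59.17  25.64  46.45 100.99 -20.75  62.3   84.3 ] [486.66 203.3  117.78] [-0.1   0.1  -0.98]
```

View pics/s27.png

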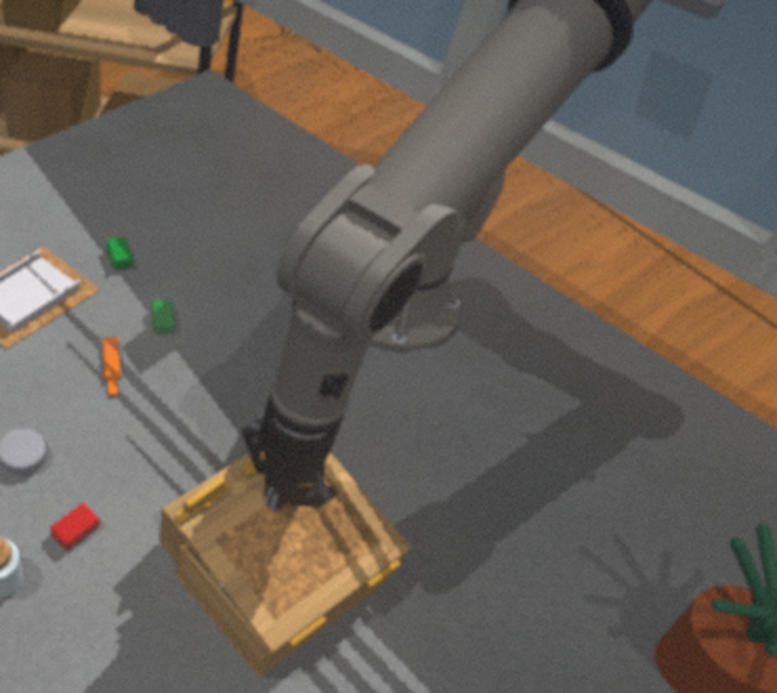

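```bash

python3 -m creep '{"twist":[[0,0,0],[0,0,0],[0,0,0],[0,0,0],[0,0,0],[0,0,0],[0,0,0]],"slide":[[-0.002,0.012,0],[0.01,0.012,0],[0.018,0.012,0],[0.024,0.012,0],[0.028,0.012,0],[0.03,0.012,0],[0.03,0.012,0]],"jaw":[-1,-1,-1,-1,-1,-1,-1]}'
python3 - <<'E'
from h import *
s=arm.sense();print(s['q'],s['tcp_pos'],s['force'])
E
```

```text
time: 45.38
tcp_pos: [486.0, 214.4, 88.6]
tool_rot: [174.0, 89.9, 173.9]
force: [-1.5, -1.5, 7.2]
finger_gap: 0.001
[-58.81  28.17  45.   102.15 -22.89  59.31  84.74] [486.   214.36  88.6 ] [-1.54 -1.46  7.25]
```

```bash

python3 -m creep '{"twist":[[0,0,0],[0,0,0],[0,0,0],[0,0,0],[0,0,0],[0,0,0]],"slide":[[0.001,0,0],[0.003,0,0],[0.003,0,0],[-0.02,0,0],[-0.06,0,0],[-0.1,0,0]],"jaw":[-1,-1,-1,-1,-1,-1]}'
python3 -m creep '{"twist":[[0,0,0],[0,0,0],[0,0,0]],"slide":[[-0.02,0.02,-0.03],[-0.02,0.04,-0.08],[-0.02,0.04,-0.1]],"jaw":[0,0,0]}'
python3 - <<'E'
from h import *
s,im=snap('top','t28',(140,130,300,270),5);print(s['q'],s['tcp_pos'])
s,im=snap('scene','s28',(330,180,490,330),5)
E
```

```text
time: 46.12
tcp_pos: [485.9, 214.7, 188.4]
tool_rot: [-168.9, 89.9, -168.9]
force: [0.9, 0.1, 0.1]
finger_gap: 0.001
time: 46.5
tcp_pos: [383.2, 257.2, 207.3]
tool_rot: [155.8, 89.8, 156.1]
force: [0.3, 0.4, 0.2]
finger_gap: 0.5
[-78.44  10.62  49.36 103.23  -8.71  70.13  63.71] [383.15 257.2  207.33]
```

View pics/t28.png

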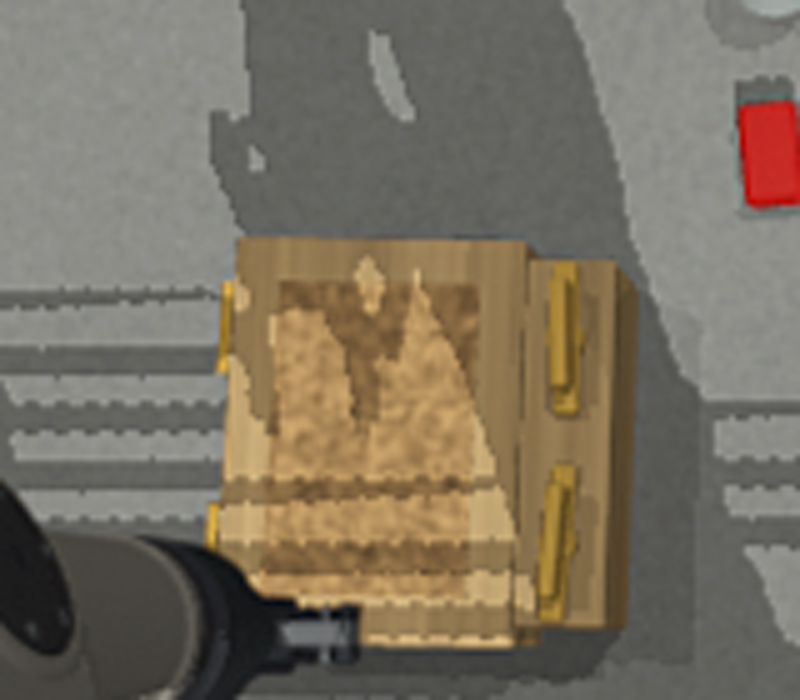

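View pics/s28.png

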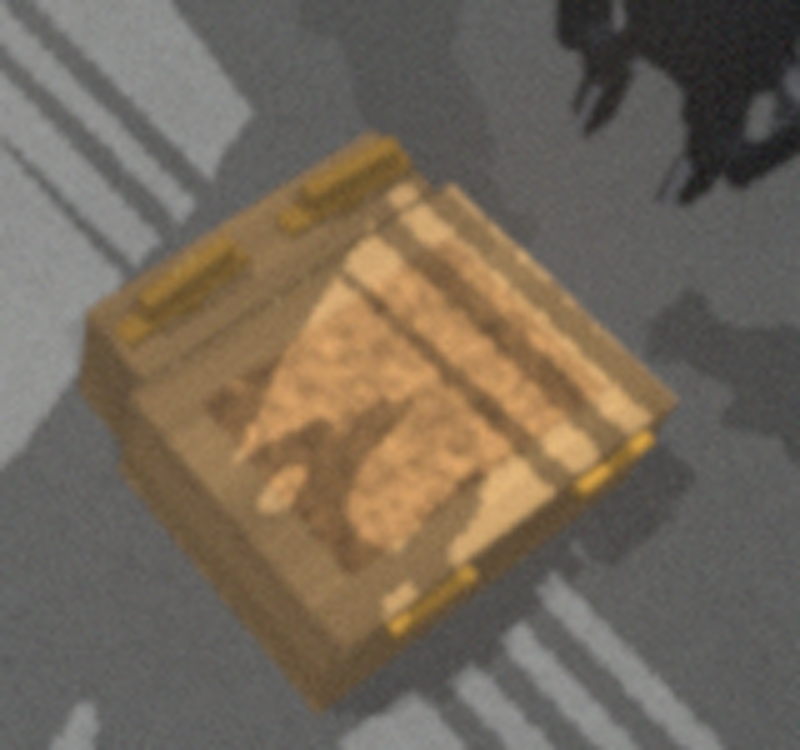

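```bash
python3 - <<'E'
from h import *
delta([500,140,215],down(-1))
E
```

```text
tcp [383.68 255.87 207.3 ] t 46.60 F [ 1.61 -0.13  0.58] gap 0.498
twist [ 1.22 -0.19 -0.07] slide [-0.0082, -0.1163, 0.1158]
```

```bash

python3 -m creep '{"twist":[[0,0,0],[1,0,0],[1,0,0],[1,0,0],[1,0,0],[1,0,0],[1,0,0]],"slide":[[-0.008,-0.03,0.03],[-0.008,-0.06,0.06],[-0.008,-0.09,0.09],[-0.008,-0.116,0.116],[-0.008,-0.116,0.116],[-0.008,-0.116,0.116],[-0.008,-0.116,0.116]],"jaw":[0,0,0,0,0,0,0]}'
python3 - <<'E'
from h import *
s,im=snap('wrist','w29');print(s['q'],s['qvel'],s['tcp_pos'],s['tool_rot'])
E
```

```text
time: 47.48
tcp_pos: [501.8, 140.2, 215.4]
tool_rot: [149.1, 89.9, 148.2]
force: [-0.3, 0.8, 0.5]
finger_gap: 0.499
[-57.35  20.07  52.58  94.01 -16.5   74.18  87.23] [-0.57 -0.26  0.03  0.12  0.01 -0.13 -0.  ] [501.84 140.25 215.39] [149.1   89.93 148.2 ]
```

View pics/w29.png

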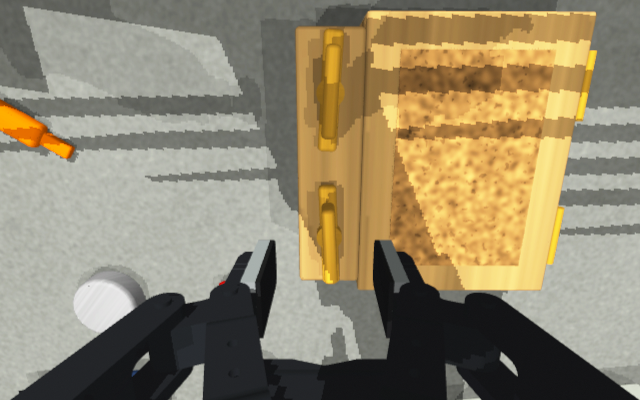

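```bash
python3 - <<'E'
import cv2,numpy as np
im=np.load('pics/w29.npy')
cv2.imwrite('pics/w29c.png',cv2.resize(im[15:295,280:380],None,fx=4,fy=2,interpolation=cv2.INTER_CUBIC))
E
```

```text
(no output)
```

View pics/w29c.png

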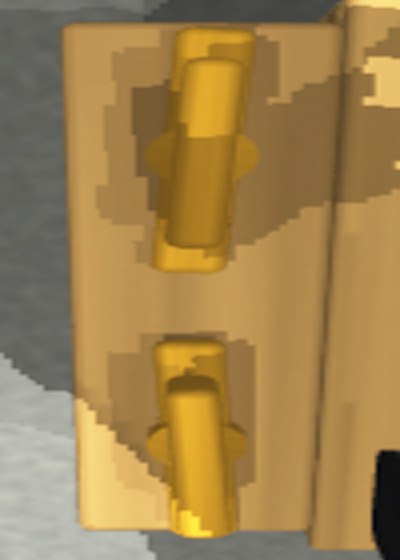

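```bash
python3 - <<'E'
from h import *
s=arm.sense()
c=lambda p:np.array(p,float)/[4,2]+[280,15]
print('disc B,A',unproj('wrist',c([(202,157),(197,443)]),91,s))
g=unproj('wrist',c([(185,60),(242,60),(223,245),(167,245)]),121.5,s);print('B grip',g,g.mean(0)); v=g[:2].mean(0)-g[2:].mean(0);print(np.degrees(np.arctan2(-v[1],-v[0])))
g=unproj('wrist',c([(168,382),(220,382),(238,533),(186,535)]),121.5,s);print('A grip',g,g.mean(0)); v=g[:2].mean(0)-g[2:].mean(0);print(np.degrees(np.arctan2(-v[1],-v[0])))
l=unproj('wrist',c([(65,24),(340,24),(308,528),(80,530)]),90,s);print('ledge',l,l.mean(0))
E
```

```text
disc B,A [[434.4  146.39  91.  ]
 [546.83 144.16  91.  ]]
B grip [[404.9  143.56 121.5 ]
 [405.04 152.39 121.5 ]
 [462.17 149.07 121.5 ]
 [462.02 139.75 121.5 ]] [433.53 146.19 121.5 ]
-3.5667059335503017
A grip [[510.13 139.07 121.5 ]
 [510.27 148.23 121.5 ]
 [570.26 151.18 121.5 ]
 [570.95 141.39 121.5 ]] [540.4  144.97 121.5 ]
2.501216412330557
ledge [[389.63 123.15  90.  ]
 [390.38 170.8   90.  ]
 [586.8  167.32  90.  ]
 [586.99 118.8   90.  ]] [488.45 145.02  90.  ]
```

```bash
python3 - <<'E'
from h import *
delta([542.5,144.4,101.5],down(2.5))
E
```

```text
tcp [501.79 140.3  215.45] t 47.52 F [ 0.64 -0.29  0.34] gap 0.496
twist [-3.38 -0.06 -0.04] slide [0.1139, 0.0046, 0.0408]
```

```bash

python3 -m creep '{"twist":[[-1,0,0],[-3.4,0,0],[-3.4,0,0],[-3.4,0,0],[-3.4,0,0],[-3.4,0,0]],"slide":[[0,0.004,0.02],[0.02,0.0046,0.041],[0.05,0.0046,0.041],[0.06,0.0046,0.041],[0.06,0.0046,0.041],[0.06,0.0046,0.041]],"jaw":[-0.2,-0.2,-0.2,-0.2,-0.2,-0.2]}'
python3 - <<'E'
from h import *
s,im=snap('wrist','w30')
delta([542.5,144.4,101.5],down(2.5))
E
```

```text
time: 48.28
tcp_pos: [544.0, 143.3, 156.9]
tool_rot: [25.2, 89.9, 27.6]
force: [-0.0, 0.0, -0.0]
finger_gap: 0.399
tcp [544.14 143.22 156.97] t 48.33 F [ 0.55  0.87 -0.34] gap 0.400
twist [-0.08  0.12 -0.05] slide [0.0555, 0.0012, -0.0017]
```

View pics/w30.png

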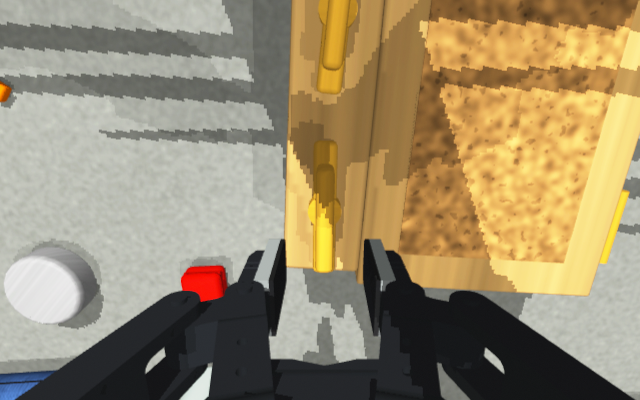

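```bash
python3 - <<'E'
from h import *
s=arm.sense(); g=unproj('wrist',[(325,166),(323.5,271)],121.5,s); print(g,g.mean(0)); print(unproj('wrist',[(324,212)],91,s))
E
```

```text
[[511.13 142.68 121.5 ]
 [571.25 144.38 121.5 ]] [541.19 143.53 121.5 ]
[[547.16 143.65  91.  ]]
```

```bash

python3 -m creep '{"twist":[[0,0,0],[0,0,0],[0,0,0],[0,0,0],[0,0,0],[0,0,0],[0,0,0],[0,0,0],[0,0,0]],"slide":[[0.02,0,-0.001],[0.04,0,-0.001],[0.05,0,-0.001],[0.055,0,-0.001],[0.055,0,-0.001],[0.055,0,-0.001],[0.055,0,-0.001],[0.055,0,-0.001],[0.055,0,-0.001]],"jaw":[-0.2,-0.2,-0.2,-0.2,-0.2,-0.6,-1,-1,-1]}' 30
python3 - <<'E'
from h import *
s=arm.sense(); print(s['q']); delta([542.5,144,101.5],down(-91))
E
```

```text
time: 49.45
tcp_pos: [542.9, 143.2, 101.4]
tool_rot: [39.3, 89.9, 41.7]
force: [0.1, 0.9, 5.8]
finger_gap: 0.111
[-49.5   31.25  46.98  96.71 -25.21  63.12  97.39]
tcp [542.92 143.17 101.36] t 49.45 F [0.11 0.88 5.76] gap 0.111
twist [93.4   0.01 -0.07] slide [-0.0001, 0.0009, -0.0004]
```

```bash

python3 -m creep '{"twist":[[6,0,0],[14,0,0],[22,0,0],[30,0,0],[38,0,0],[46,0,0],[54,0,0],[62,0,0],[70,0,0],[78,0,0],[85,0,0],[90,0,0]],"slide":[[0,0,0],[0,0,0],[0,0,0],[0,0,0],[0,0,0],[0,0,0],[0,0,0],[0,0,0],[0,0,0],[0,0,0],[0,0,0],[0,0,0]],"jaw":[-1,-1,-1,-1,-1,-1,-1,-1,-1,-1,-1,-1]}'
python3 - <<'E'
from h import *
s=arm.sense(); print(s['q'],s['ft_torque']); delta([542.5,144,101.5],down(-91))
E
```

```text
time: 50.95
tcp_pos: [543.2, 143.4, 101.4]
tool_rot: [116.0, 89.9, 28.2]
force: [-0.6, 0.7, 4.3]
finger_gap: 0.104
[-60.39  41.35  68.32  97.03 -40.71  70.42  19.99] [0.22 0.06 0.06]
tcp [543.18 143.45 101.38] t 50.95 F [-0.58  0.66  4.27] gap 0.104
twist [ 3.26 -0.04 -0.08] slide [-0.0001, -0.0007, -0.0006]
```

```bash

python3 -m creep '{"twist":[[2,0,0],[3.3,0,0],[3.3,0,0],[3.3,0,0]],"slide":[[0,0,0],[0,0,0],[0,0,0],[0,0,0]],"jaw":[-1,-1,-1,-1]}'
python3 - <<'E'
from h import *
s=arm.sense(); print(s['q'],s['ft_torque']); delta([542.5,144,101.5],down(-91))
E
```

```text
time: 51.45
tcp_pos: [543.2, 143.5, 101.4]
tool_rot: [128.2, 89.9, 37.3]
force: [0.6, 0.5, 5.0]
finger_gap: 0.107
[-60.57  41.67  68.82  97.04 -41.14  70.68  17.18] [ 0.23  0.07 -0.04]
tcp [543.2  143.46 101.38] t 51.45 F [0.64 0.52 5.01] gap 0.107
twist [ 0.11 -0.06 -0.08] slide [-0.0001, -0.0007, -0.0005]
```

Angle reached. I'll open a little, lift straight up and look.

```bash

python3 -m creep '{"twist":[[0,0,0],[0,0,0],[0,0,0],[0,0,0],[0,0,0],[0,0,0],[0,0,0]],"slide":[[0,0,0],[0,0,0],[-0.015,0,0],[-0.03,0,0],[-0.05,0,0],[-0.07,0,0],[-0.09,0,0]],"jaw":[-0.4,-0.2,-0.2,-0.2,-0.2,-0.2,-0.2]}'
python3 - <<'E'
from h import *
s,im=snap('wrist','w31'); print(s['q'],s['force']); delta([433.5,146,190],down(-3.5))
E
```

```text
time: 52.32
tcp_pos: [542.7, 142.8, 192.5]
tool_rot: [121.8, 90.0, 30.9]
force: [0.7, -0.3, 0.1]
finger_gap: 0.399
[-61.86  35.32  71.13  90.2  -33.89  79.03  11.76] [ 0.66 -0.31  0.12]
tcp [544.41 142.57 195.2 ] t 52.38 F [ 1.51 -0.71  1.34] gap 0.402
twist [-87.41   0.17  -0.31] slide [0.0046, -0.111, -0.0017]
```

View pics/w31.png

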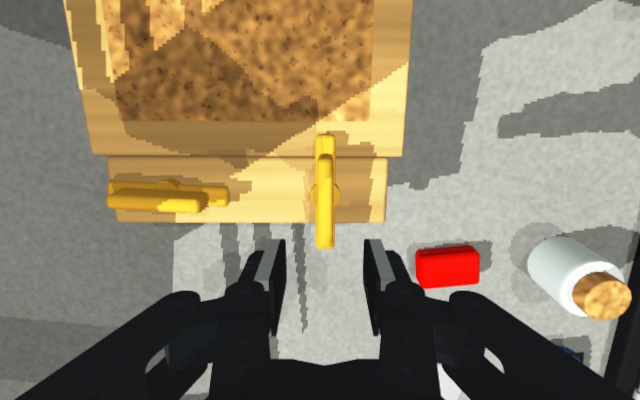

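```bash

python3 -m creep '{"twist":[[-4,0,0],[-12,0,0],[-20,0,0],[-28,0,0],[-36,0,0],[-44,0,0],[-52,0,0],[-60,0,0],[-68,0,0],[-76,0,0],[-83,0,0],[-87,0,0]],"slide":[[0,0,0],[0,-0.005,0],[0,-0.01,0],[0,-0.02,0],[0,-0.03,0],[0,-0.045,0],[0,-0.06,0],[0.0,-0.075,0],[0.0,-0.09,0],[0,-0.1,0],[0,-0.108,0],[0,-0.111,0]],"jaw":[-0.2,-0.2,-0.2,-0.2,-0.2,-0.2,-0.2,-0.2,-0.2,-0.2,-0.2,-0.2]}'
python3 - <<'E'
from h import *
s,im=snap('wrist','w32'); print(s['q'],s['force']); delta([433.5,146,156],down(-3.5))
E
```

```text
time: 53.88
tcp_pos: [431.0, 144.5, 191.0]
tool_rot: [122.4, 89.9, 118.6]
force: [-0.5, -0.1, 0.4]
finger_gap: 0.398
[-69.72  11.96  57.36 105.92 -10.92  67.94  77.45] [-0.51 -0.1   0.4 ]
tcp [430.76 144.53 190.94] t 53.92 F [-1.   -0.32 -1.28] gap 0.398
twist [-0.2  -0.06 -0.06] slide [0.0349, 0.0016, 0.0027]
```

View pics/w32.png

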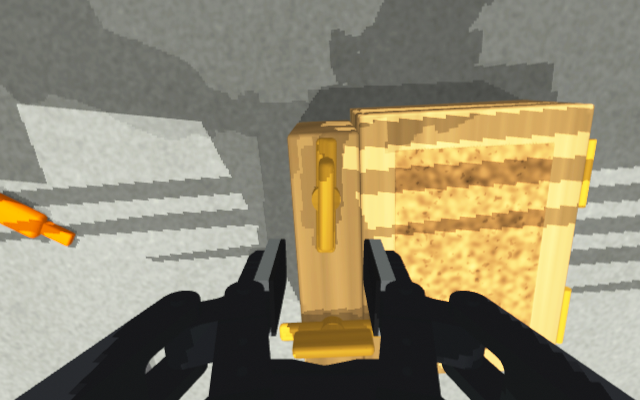

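```bash
python3 - <<'E'
from h import *
s=arm.sense(); g=unproj('wrist',[(325,158),(325.5,250)],121.5,s); print(g,g.mean(0)); print(unproj('wrist',[(326,197)],91,s))
delta([434,146,101.5],down(-3.5))
E
python3 -m creep '{"twist":[[0,0,0],[0,0,0],[0,0,0],[0,0,0],[0,0,0],[0,0,0],[0,0,0],[0,0,0],[0,0,0],[0,0,0]],"slide":[[0.02,0.001,0.002],[0.045,0.001,0.003],[0.065,0.001,0.003],[0.08,0.001,0.003],[0.089,0.001,0.003],[0.089,0.001,0.003],[0.089,0.001,0.003],[0.089,0.001,0.003],[0.089,0.001,0.003],[0.089,0.001,0.003]],"jaw":[-0.2,-0.2,-0.2,-0.2,-0.2,-0.2,-0.6,-1,-1,-1]}' 30
python3 - <<'E'
from h import *
s=arm.sense(); print(s['q']); delta([434,146,101.5],down(-91))
E
```

```text
[[400.18 147.52 121.5 ]
 [461.23 143.91 121.5 ]] [430.71 145.71 121.5 ]
[[434.42 146.11  91.  ]]
tcp [430.76 144.53 190.94] t 53.92 F [-1.   -0.32 -1.28] gap 0.398
twist [-0.2  -0.06 -0.06] slide [0.0894, 0.0016, 0.0032]
time: 55.18
tcp_pos: [435.1, 145.3, 102.4]
tool_rot: [31.0, 89.9, 27.1]
force: [-0.5, -2.2, 6.5]
finger_gap: 0.106
[-64.08  19.96  53.73 112.4  -19.19  56.94  84.75]
tcp [435.1  145.26 102.36] t 55.17 F [-0.51 -2.21  6.46] gap 0.106
twist [87.08  0.02 -0.05] slide [0.0009, 0.0007, -0.0011]
```

```bash

python3 -m creep '{"twist":[[6,0,0],[14,0,0],[22,0,0],[30,0,0],[37,0,0],[44,0,0],[50,0,0],[50,0,0]],"slide":[[0,0,0],[0,0,-0.001],[0,0,-0.001],[0,0,-0.001],[0,0,-0.001],[0,0,-0.001],[0,0,-0.001],[0,0,-0.001]],"jaw":[-1,-1,-1,-1,-1,-1,-1,-1]}'
python3 - <<'E'
from h import *
s=arm.sense(); print(s['q'],s['qvel'],s['ft_torque']); delta([434,146,101.5],down(-91))
E
```

```text
time: 56.18
tcp_pos: [434.4, 143.9, 102.4]
tool_rot: [-4.6, 89.9, -58.6]
force: [-1.4, -3.7, 5.4]
finger_gap: 0.106
[-72.31  25.19  66.6  112.73 -26.8   59.55  42.45] [ 0.18 -0.24 -0.48  0.12  0.24 -0.09  0.84] [-0.73  0.16 -0.06]
tcp [434.36 143.9  102.38] t 56.17 F [-1.4  -3.75  5.44] gap 0.106
twist [36.98  0.13 -0.03] slide [0.0009, 0.0009, -0.0019]
```

```bash

python3 -m creep '{"twist":[[4,0,0],[8,0,0],[12,0,0],[16,0,0],[19,0,0],[21,0,0],[21,0,0]],"slide":[[0,0,-0.001],[0,0,-0.001],[0,0,-0.001],[0,0,-0.001],[0,0,-0.001],[0,0,-0.001],[0,0,-0.001]],"jaw":[-1,-1,-1,-1,-1,-1,-1]}'
python3 - <<'E'
from h import *
s=arm.sense(); print(s['q'],s['qvel'],s['ft_torque']); delta([434,146,101.5],down(-91))
E
```

```text
time: 57.05
tcp_pos: [433.8, 143.6, 102.4]
tool_rot: [6.1, 89.8, -69.0]
force: [-1.2, -5.0, 6.9]
finger_gap: 0.109
[-74.52  27.51  70.65 112.85 -29.7   60.86  24.34] [ 0.02  0.02 -0.03 -0.01  0.09 -0.06  0.35] [-1.09  0.16 -0.05]
tcp [433.76 143.63 102.38] t 57.05 F [-1.22 -5.04  6.91] gap 0.109
twist [15.97  0.2  -0.05] slide [0.0009, 0.0008, -0.0022]
```

```bash

python3 -m creep '{"twist":[[2,0,0],[4,0,0],[6,0,0],[8,0,0],[8,0,0]],"slide":[[0,0,-0.001],[0,0.001,-0.001],[0,0.001,-0.001],[0,0.001,-0.001],[0,0.001,-0.001]],"jaw":[-1,-1,-1,-1,-1]}'
python3 - <<'E'
from h import *
s=arm.sense(); print(s['q'],s['qvel'],s['ft_torque']); delta([434,146,101.5],down(-91))
E
```

```text
time: 57.68
tcp_pos: [433.5, 143.6, 102.3]
tool_rot: [-18.7, 89.7, -101.8]
force: [-3.2, -7.1, 9.0]
finger_gap: 0.107
[-74.89  28.2   71.5  112.76 -30.38  61.38  16.98] [ 0.11  0.   -0.03 -0.05 -0.03 -0.08  0.34] [-1.51  0.67  0.02]
tcp [433.51 143.59 102.34] t 57.67 F [-3.21 -7.09  9.04] gap 0.107
twist [7.93 0.27 0.07] slide [0.0008, 0.0008, -0.0023]
```

```bash

python3 -m creep '{"twist":[[2,0,0],[4,0,0],[6,0,0],[8,0,0],[8,0,0]],"slide":[[0,0,0.001],[0,0,0.002],[0,0,0.002],[0,0,0.002],[0,0,0.002]],"jaw":[-1,-1,-1,-1,-1]}'
python3 - <<'E'
from h import *
s=arm.sense(); print(s['q'],s['qvel'],s['ft_torque']); delta([434,146,101.5],down(-91))
E
```

```text
time: 58.3
tcp_pos: [433.3, 143.5, 102.4]
tool_rot: [-47.0, 89.8, -138.0]
force: [-4.2, -4.7, 10.7]
finger_gap: 0.106
[-75.01  28.51  72.02 112.79 -30.94  61.66   9.66] [ 0.12  0.04 -0.1  -0.02 -0.02 -0.18  0.28] [-0.85  0.82 -0.01]
tcp [433.27 143.54 102.35] t 58.30 F [-4.19 -4.74 10.69] gap 0.106
twist [0.   0.11 0.12] slide [0.0008, 0.0007, -0.0025]
```

```bash

python3 -m creep '{"twist":[[0,0,0],[0,0,0],[0,0,0],[0,0,0],[0,0,0],[0,0,0],[-2,0,0],[-6,0,0],[-12,0,0],[-20,0,0],[-28,0,0],[-36,0,0]],"slide":[[0,0,0],[0,0,0],[0,0,0],[-0.008,0,0],[-0.016,0,0],[-0.024,0,0],[-0.03,0,0],[-0.036,0,0],[-0.042,0,0],[-0.05,0,0],[-0.06,0,0],[-0.07,0,0]],"jaw":[-0.4,-0.2,-0.2,-0.2,-0.2,-0.2,-0.2,-0.2,-0.2,-0.2,-0.2,-0.2]}'
python3 - <<'E'
from h import *
s=arm.sense(); print(s['q'],s['qvel'],s['force']); delta([400,40,230],down(0))
E
```

```text
time: 59.8
tcp_pos: [433.9, 145.4, 172.3]
tool_rot: [-179.5, 90.0, 125.9]
force: [0.4, -0.6, 0.2]
finger_gap: 0.395
[-74.83  16.89  66.18 107.31 -16.85  66.63  32.66] [  4.18 -13.5  -12.1   -6.97  16.09   6.85  47.6 ] [ 0.36 -0.61  0.17]
tcp [433.85 145.43 172.25] t 59.80 F [ 0.36 -0.61  0.17] gap 0.395
twist [-54.59  -0.02  -0.01] slide [-0.0578, -0.0887, 0.0663]
```

Next I'll back away towards a clear spot and inspect everything.

```bash

python3 -m creep '{"twist":[[-6,0,0],[-12,0,0],[-19,0,0],[-26,0,0],[-33,0,0],[-40,0,0],[-47,0,0],[-53,0,0],[-54,0,0],[-54,0,0]],"slide":[[-0.02,0,0],[-0.04,0,0.005],[-0.05,-0.01,0.01],[-0.055,-0.03,0.02],[-0.055,-0.045,0.03],[-0.055,-0.06,0.045],[-0.055,-0.075,0.055],[-0.055,-0.089,0.066],[-0.055,-0.089,0.066],[-0.055,-0.089,0.066]],"jaw":[-0.2,-0.2,-0.2,-0.2,-0.2,-0.2,-0.2,-0.2,-0.2,-0.2]}'
python3 - <<'E'
from h import *
s,im=snap('top','t33',(140,130,300,270),5);print(s['q'],s['tcp_pos'])
s,im=snap('wrist','w33')
s,im=snap('scene','s33')
E
```

```text
time: 61.05
tcp_pos: [399.2, 41.2, 226.8]
tool_rot: [78.2, 89.9, 77.2]
force: [0.0, 0.8, 0.3]
finger_gap: 0.401
[-73.35  -2.74  64.2  109.42   2.54  71.77  79.1 ] [399.23  41.16 226.84]
```

View pics/t33.png

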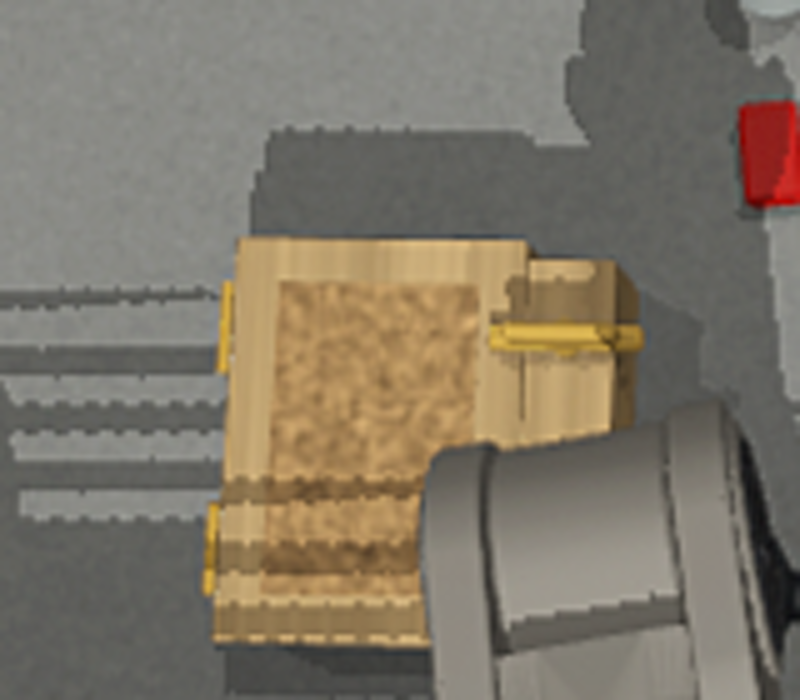

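View pics/w33.png

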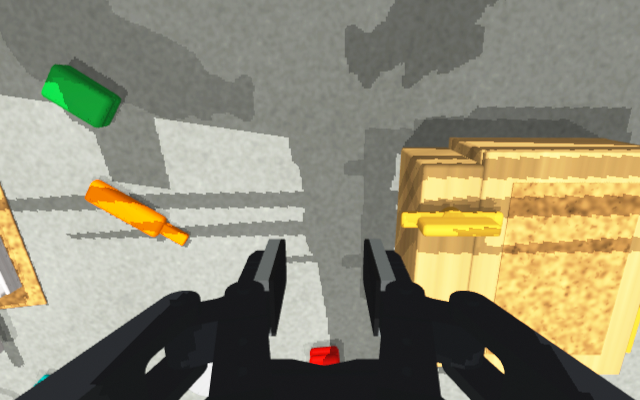

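View pics/s33.png

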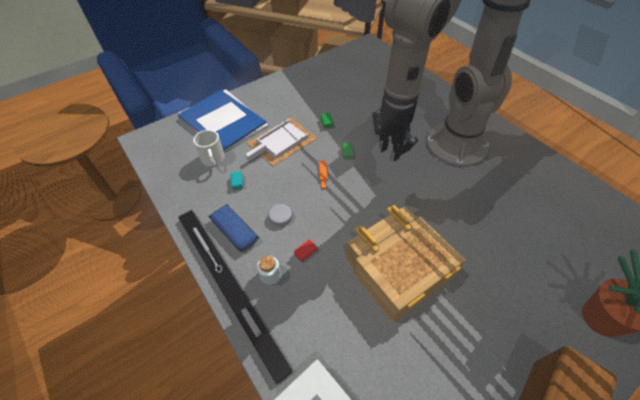

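```bash

python3 -m creep '{"twist":[[0,0,0],[0,0,0],[0,0,0],[0,0,0],[0,0,0],[0,0,0]],"slide":[[-0.02,-0.04,0],[-0.03,-0.08,0],[-0.03,-0.12,0],[-0.03,-0.15,0],[-0.03,-0.16,0],[-0.03,-0.16,0]],"jaw":[-0.2,-0.2,-0.2,-0.2,-0.2,-0.2]}'
python3 - <<'E'
from h import *
s,im=snap('top','t34');print(s['q'],s['tcp_pos'])
cv2.imwrite('pics/t34c.png',cv2.resize(im[165:270,180:280],None,fx=7,fy=5.7,interpolation=cv2.INTER_CUBIC))
cv2.imwrite('pics/t34d.png',cv2.resize(im[150:270,400:480],None,fx=5,fy=5,interpolation=cv2.INTER_CUBIC))
s,im=snap('scene','s34',(330,190,480,320),5)
E
```

```text
time: 61.95
tcp_pos: [396.5, -120.3, 256.7]
tool_rot: [-115.8, 89.9, -116.8]
force: [-0.4, -0.1, 0.2]
finger_gap: 0.398
[-59.62  -2.56  73.36 104.7    2.61  76.06 102.03] [ 396.48 -120.29  256.68]
```

View pics/t34.png

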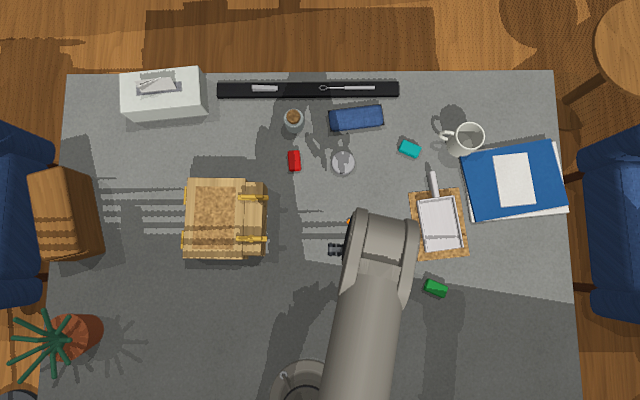

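View pics/t34c.png

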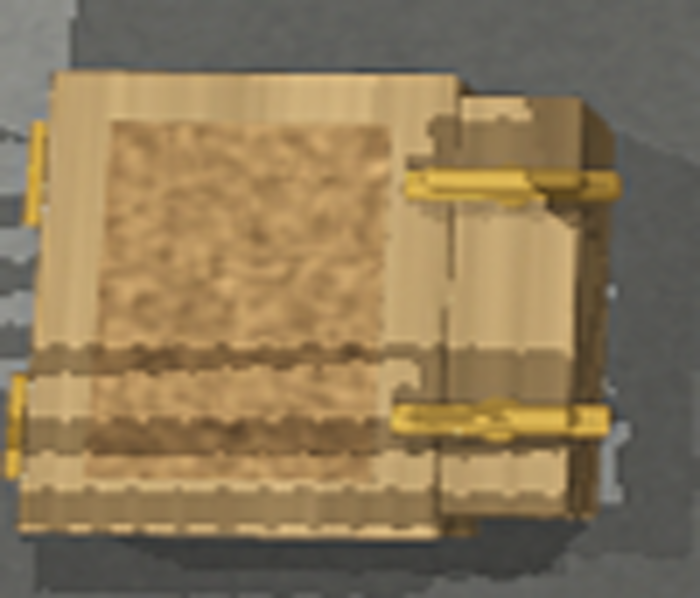

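View pics/t34d.png

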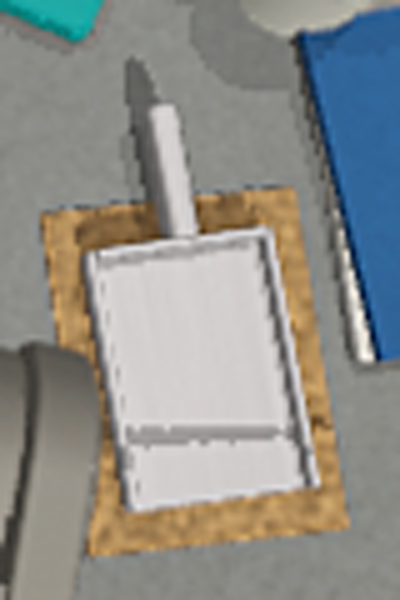

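View pics/s34.png

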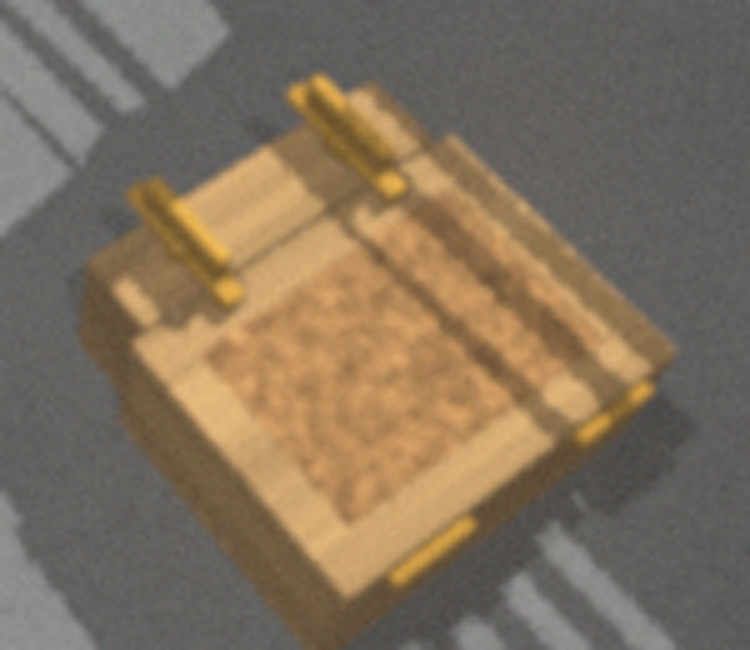

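```bash
python3 - <<'E'
from h import *
s=arm.sense(); print(s['time'],s['qvel'],s['q'],s['force'])
print(arm.finish_job())
E
```

```text
62.05 [-0.78 -0.43 -0.27  0.24  0.05 -0.02  0.22] [-59.74  -2.61  73.28 104.73   2.6   76.07 102.03] [-0.17  0.27  0.74]
the job is handed in; nothing more can be done
None
```

The job is done and handed in at 62 s of the 210 s allowed. All six cases are in the box: three tipped from the tray and three picked up off the sill. The tray is back flat on its mat, the lid is shut, and both turnbuttons were turned after that.

**What the last pictures showed:**
- **Cases:** no off-white case is left on the sill. All six were seen in the box before the lid was shut.
- **Tray:** it is empty and within about 1 px of its starting place in the top view, which was the middle of the mat.
- **Lid:** it sits flush. The gripper pressed on it at 88.6 mm, against 88.5 mm when shut.
- **Turnbuttons:** both lie across the lid edge, square to within 1–2° by eye.
- **Other things:** those I could see are where they were. In the final top view the arm hid most of the opener and one green piece. The scene view just before showed both in place.

**What did not go cleanly:**
- **Cameras:** the wrist and top cameras disagreed by 3–5 mm, so I mostly used the wrist camera for grasps.
- **Joint 3:** it came close to its 74.43° limit, reaching 74.16° while tipping the tray and about 73.4° at the end. I saw no reading beyond it.
- **Force:** one reading of about 46 N came at the end of the tipping move and was gone at the next reading. I did not find its cause; it may have been the arm's own motion.
- **Knocked case:** one case I had put in the box later lay about 35 mm from where I released it. I took this as the announced knock.

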